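# Pack cheese wedges head to tail and shut the box

### The job

Two wedges of hard cheese already stand side by side, head to tail, in the steel tray inside the clear box. Finish the row with the two loose wedges, carrying on head to tail so that thick end lies next to thin end all along and all four stand flat on the tray floor inside its rim; then close the box's lid. Leave everything else where it stands.

Things in the scene. Friction and masses are not known exactly. Their poses are not given: they have to be found in the camera images.
- cheese_box: clear plastic box with grey edging, open on top, fixed: outside 158 (its x, along the wedges) x 186 (its y, along the row) x 80 high, walls 4. Origin: centre of its underside, at table height. The lid is hinged on top of the -y wall. In it is the steel tray; between tray rim and box wall 37 is free on the +x and -x sides, 6 on the y sides.
- tray (a point): centre of the floor of the shallow steel tray in the box, 10 above the table; inside 70 (x) x 166 (y), upright rim 2 thick, its top 12 above the tray floor. Axes as the box's.
- lid (a joint): angle of the clear lid: 0 lies shut on the box, grows as it opens, 2.0 (leaning back past upright, 1.57) is the stop; starts open. Hinge friction 0.07 N m: the lid (0.18 kg) stays put within about 23 degrees of upright; leaning farther over the box it falls shut by itself, slowly. About 1 N at its free edge moves it.
- lid_hinge (a point): middle of the lid's hinge line, on the top of the box's -y wall (80 above the table); the line runs along the box's x.
- lid_tab (a point): middle of the outer end of the grey finger tab (70 wide, 6 thick, standing 18 past the lid plate) on the lid's free edge, 202 from the hinge line. Lid plate: 160 wide, 189 from hinge to free edge, 4 thick. With the lid open the tab is its highest point and the lid's outer face looks away from the box (-y).
- wedge_a: wedge of hard cheese with brown rind, 62 long, 55 high; in plan it tapers evenly from 50 wide at the thick end (head) to 22 at the square-cut thin end (nose); bottom edges bevelled 2; about 0.14 kg. Origin: centre of the underside; x from nose to head, z up. Can be held over its ends. In the tray already, first or second in the row from the hinge end.
- wedge_b: wedge of hard cheese with brown rind, 62 long, 55 high; in plan it tapers evenly from 50 wide at the thick end (head) to 22 at the square-cut thin end (nose); bottom edges bevelled 2; about 0.14 kg. Origin: centre of the underside; x from nose to head, z up. Can be held over its ends. In the tray already, first or second in the row from the hinge end.
- wedge_c: wedge of hard cheese with brown rind, 62 long, 55 high; in plan it tapers evenly from 50 wide at the thick end (head) to 22 at the square-cut thin end (nose); bottom edges bevelled 2; about 0.14 kg. Origin: centre of the underside; x from nose to head, z up. Can be held over its ends. Loose on the table at first; to be packed.
- wedge_d: wedge of hard cheese with brown rind, 62 long, 55 high; in plan it tapers evenly from 50 wide at the thick end (head) to 22 at the square-cut thin end (nose); bottom edges bevelled 2; about 0.14 kg. Origin: centre of the underside; x from nose to head, z up. Can be held over its ends. Loose on the table at first; to be packed.
- wedge_a_head (a point): middle of the thick (head) end face of wedge_a, 31 from its origin along x, 27.5 above its underside.
- wedge_b_head (a point): middle of the thick (head) end face of wedge_b, 31 from its origin along x, 27.5 above its underside.
- wedge_c_head (a point): middle of the thick (head) end face of wedge_c, 31 from its origin along x, 27.5 above its underside.
- wedge_d_head (a point): middle of the thick (head) end face of wedge_d, 31 from its origin along x, 27.5 above its underside.
- place1 (a point): point on the tray floor under the centre of the row's first (nearest the hinge) wedge when the four are spread evenly, neighbours 36 apart; fixed to the box. Four wedges laid head to tail measure 158 of the tray's 166.
- place2 (a point): point on the tray floor under the centre of the row's second wedge when the four are spread evenly, neighbours 36 apart; fixed to the box. Four wedges laid head to tail measure 158 of the tray's 166.
- place3 (a point): point on the tray floor under the centre of the row's third wedge when the four are spread evenly, neighbours 36 apart; fixed to the box. Four wedges laid head to tail measure 158 of the tray's 166.
- place4 (a point): point on the tray floor under the centre of the row's fourth (farthest from the hinge) wedge when the four are spread evenly, neighbours 36 apart; fixed to the box. Four wedges laid head to tail measure 158 of the tray's 166.
- cheese_block: rectangular block of the same cheese, 45 x 90 x 45 high. Origin: centre of its underside. Not part of the job; stays where it is.
- bowl_a: white china bowl, 110 across, 52 high. Origin: centre of its underside. Not part of the job; stays where it is.
- bowl_b: white china bowl, 104 across, 50 high. Origin: centre of its underside. Not part of the job; stays where it is.
- mug: cream mug with a handle, 86 across, 85 high. Origin: centre of its underside. Not part of the job; stays where it is.
- jar: glass jar with a white cap, 72 across, 85 high. Origin: centre of its underside. Not part of the job; stays where it is.
- film_carton: long carton of cling film, 45 x 300 x 45 high. Origin: centre of its underside. Not part of the job; stays where it is.
- cheese_knife: cheese knife lying flat, black handle 110 long, blade 125 long, 16 high. Origin: centre of its underside, where the handle meets the blade (blade to +x). Not part of the job; stays where it is.
Mind the look-alikes: they are no part of the job. What is shaped like the wedge_d but pink or red is not meant.

How it is judged (in metres and radians):
On the way:
1. all four wedges packed head to tail in the tray, let go, with the lid still open (x of wedge_a_head in the frame of cheese_box above 0.02 m and x of wedge_b_head in the frame of cheese_box below -0.02 m and ((horizontal distance between wedge_a and place1 below 0.01 m and horizontal distance between wedge_b and place2 below 0.01 m and horizontal distance between wedge_c and place3 below 0.01 m and horizontal distance between wedge_d and place4 below 0.01 m and x of wedge_c_head in the frame of cheese_box above 0.02 m and x of wedge_d_head in the frame of cheese_box below -0.02 m) or (horizontal distance between wedge_a and place1 below 0.01 m and horizontal distance between wedge_b and place2 below 0.01 m and horizontal distance between wedge_d and place3 below 0.01 m and horizontal distance between wedge_c and place4 below 0.01 m and x of wedge_d_head in the frame of cheese_box above 0.02 m and x of wedge_c_head in the frame of cheese_box below -0.02 m) or (horizontal distance between wedge_b and place1 below 0.01 m and horizontal distance between wedge_a and place2 below 0.01 m and horizontal distance between wedge_c and place3 below 0.01 m and horizontal distance between wedge_d and place4 below 0.01 m and x of wedge_c_head in the frame of cheese_box below -0.02 m and x of wedge_d_head in the frame of cheese_box above 0.02 m) or (horizontal distance between wedge_b and place1 below 0.01 m and horizontal distance between wedge_a and place2 below 0.01 m and horizontal distance between wedge_d and place3 below 0.01 m and horizontal distance between wedge_c and place4 below 0.01 m and x of wedge_d_head in the frame of cheese_box below -0.02 m and x of wedge_c_head in the frame of cheese_box above 0.02 m)) and z of wedge_a in the frame of cheese_box between 0.006 and 0.014 m and angle between each of wedge_a, wedge_b, wedge_c, wedge_d's own z axis and vertical below 0.06 rad and angle between the x axis of each of wedge_a, wedge_b, wedge_c, wedge_d and the x axis of cheese_box, either way round below 0.14 rad and z of wedge_b in the frame of cheese_box between 0.006 and 0.014 m and z of wedge_c in the frame of cheese_box between 0.006 and 0.014 m and z of wedge_d in the frame of cheese_box between 0.006 and 0.014 m and value of joint lid above 0.6 rad and contact force between the fingers and wedge_a below 0.1 N and contact force between the fingers and wedge_b below 0.1 N and contact force between the fingers and wedge_c below 0.1 N and contact force between the fingers and wedge_d below 0.1 N), for 0.2 s.
At the end, for the whole second after the job is handed in: All four wedges rest upright on the tray floor (4 mm, 3.4 degrees), each within 10 mm of its own one of the four places and 8 degrees of the box's x, heads alternately to +x and -x along the row; the lid is shut (below 0.05 rad) (x of wedge_a_head in the frame of cheese_box above 0.02 m and x of wedge_b_head in the frame of cheese_box below -0.02 m and ((horizontal distance between wedge_a and place1 below 0.01 m and horizontal distance between wedge_b and place2 below 0.01 m and horizontal distance between wedge_c and place3 below 0.01 m and horizontal distance between wedge_d and place4 below 0.01 m and x of wedge_c_head in the frame of cheese_box above 0.02 m and x of wedge_d_head in the frame of cheese_box below -0.02 m) or (horizontal distance between wedge_a and place1 below 0.01 m and horizontal distance between wedge_b and place2 below 0.01 m and horizontal distance between wedge_d and place3 below 0.01 m and horizontal distance between wedge_c and place4 below 0.01 m and x of wedge_d_head in the frame of cheese_box above 0.02 m and x of wedge_c_head in the frame of cheese_box below -0.02 m) or (horizontal distance between wedge_b and place1 below 0.01 m and horizontal distance between wedge_a and place2 below 0.01 m and horizontal distance between wedge_c and place3 below 0.01 m and horizontal distance between wedge_d and place4 below 0.01 m and x of wedge_c_head in the frame of cheese_box below -0.02 m and x of wedge_d_head in the frame of cheese_box above 0.02 m) or (horizontal distance between wedge_b and place1 below 0.01 m and horizontal distance between wedge_a and place2 below 0.01 m and horizontal distance between wedge_d and place3 below 0.01 m and horizontal distance between wedge_c and place4 below 0.01 m and x of wedge_d_head in the frame of cheese_box below -0.02 m and x of wedge_c_head in the frame of cheese_box above 0.02 m)) and z of wedge_a in the frame of cheese_box between 0.006 and 0.014 m and angle between each of wedge_a, wedge_b, wedge_c, wedge_d's own z axis and vertical below 0.06 rad and angle between the x axis of each of wedge_a, wedge_b, wedge_c, wedge_d and the x axis of cheese_box, either way round below 0.14 rad and z of wedge_b in the frame of cheese_box between 0.006 and 0.014 m and z of wedge_c in the frame of cheese_box between 0.006 and 0.014 m and z of wedge_d in the frame of cheese_box between 0.006 and 0.014 m and linear speed of each of wedge_a, wedge_b, wedge_c, wedge_d below 0.02 m/s and value of joint lid below 0.05 rad and velocity of joint lid below 0.1 rad/s); the robot touches nothing.
It fails at once if another thing on the table is shifted by more than 30 mm (distance of any of cheese_block, bowl_a, bowl_b, mug, jar, film_carton, cheese_knife from where it was at the start of the episode above 0.03 m).
It also fails if it takes over 67 s, if anything falls off the work surface, if the arm or the gripper's body presses on something with over 40 N, if the wrist force passes 120 N, or if a joint passes its speed limit or range.

### The arm

A 7-joint arm with a two-finger parallel gripper is mounted at the origin on the work surface. World frame = base frame: x ahead of the robot, y to its left, z up, the work surface at z = 0. Lengths are in mm, angles in rad, forces in N, time in s.
With the tool pointing down it reaches from about 425 to 925 mm from the base axis. Payload 6.8 kg.
Tool frame: the origin (TCP) lies on the centre line of the jaws, within the pads' length; the fingertips stand 11 mm ahead of it and the grasp point (between the pads) lies 8 mm behind it; z points along the fingers, y is the line along which they close (so a half turn about z gives the same grasp; the last joint's range is limited). The gripper opens to 88 mm and grips with 3 to 60 N. Pads are 20 mm wide; open, the fingers measure 115 mm over their backs; the gripper's body (75 mm by 178 mm) begins 61 mm behind the grasp point.
Start: joints at [-1.383, 0.477, 0.022, 1.555, -0.011, 1.109, -0.083], TCP at [196.762, 645.703, 203.364] pointing down, gripper open.
Joint ranges: [-2.96, 2.96], [-0.34, 2.1], [-1.41, 1.46], [0.24, 2.44], [-1.37, 4.51], [0.17, 1.92], [-2.96, 2.96]. Speed limits (rad/s): [2.39, 2.39, 3.14, 3.14, 3.14, 3.14, 3.14].

### API

Orientations are given as [roll, pitch, yaw] about the fixed x, y, z axes, in that order (R = Rz(yaw) Ry(pitch) Rx(roll)).
In Python, from plant import env gives the robot as it stands.
- The arm moves only by the tool carry_out, never from a script. Its argument "commands" is a list of rows, each an object with "xyz": the shift along the tool's x, y, z each as a share of 20 mm, from -1 to 1, a list of three; "rotation": the turn, a rotation vector about the tool's x, y, z each as a share of 45 degrees, from -1 to 1, a list of three; "gripper": the gripper command: -1 is fully open, 1 is shut, values between are in proportion. In form: [{"xyz": [tx, ty, tz], "rotation": [rx, ry, rz], "gripper": gripper}, ...]. A call has exactly 8 rows; each row shifts and turns the commanded pose from where the row before left it, along the tool's axes as they then stand; what a row does not reach is not made up. A row lasts 1/8 s, in which the tool goes at most 62.5 mm and 10.7 degrees, less where a joint would pass 70% of its speed; a pose out of reach is approached as far as the arm can. A call with a number of a shift or a turn outside -1 to 1 is refused whole. A call with a gripper value outside its range is refused whole. The fingers move at their own pace and stop on an object; the grip force is fixed at half the most. Time passes only in rows, so rows that do not move let the fingers close, or fill a call up. It gives the time, the measured TCP pose, the force, the opening and the grip force at its end, in the units of the state.
- env.get_state(): the state, without advancing time (a new reading comes with each control period).
- env.snapshot(name): name is "side" or "top"; returns a dict with "img" (400x640x3 uint8, red, green, blue), "range_z" (400x640 float32, mm along the optical axis (not along the pixel's ray), 0 where there is no reading), "camera_matrix" (3x3 intrinsics, pixels), "distortion" ([k1, k2, p1, p2, k3] as OpenCV has them; the pictures are not rectified), "origin" and "attitude" of the camera in the world. Camera axes: x right, y down, z forward; pixel columns grow to the right and rows downward; lengths in mm; the calibration is good to about 2 mm. A picture is of the moment at which its call begins.
- env.finish_job(): hands the job in; it is judged then, once.
The state is a dict: "time_s": time; "joint_positions": joint angles; "dq": joint speeds; "joint_efforts": joint torques, N m; "ee_pos": TCP position; "orientation": TCP orientation; "wrist_force": force on the tool from outside, world axes, zero at the start; "torque": the same for the moment, N m; "width": finger opening in mm; "grasp_force": force on a finger pad.
Only numpy, scipy, OpenCV 4.12 (cv2) and the standard library are available. Lean on these libraries where they do the work, as an engineer would, in place of code of your own. Each camera call takes 0.05 s, during which the arm holds its last target. There are 200 camera calls.

## Working session

There is one attempt and no reset: what is moved stays moved. The work goes in short steps, Python scripts to look and compute and a tool call to move; the robot and the scene stay as the last step left them, time stands still between calls to the robot, and variables do not carry over. Pictures are saved under pics/ and viewed, at most 10 in all, crops included, and the job is handed in when it is done.

Besides the shell and the picture viewer there is one more tool, called as name(argument=value, ...), one argument or row to a line, values as JSON. carry_out: Moves the arm, as the interface text tells. Shift numbers are shares of 20 mm and turn numbers shares of 45 degrees, none past 1 either way. Its arguments: {"type":"object","properties":{"commands":{"type":"array"}},"required":["commands"]}

```bash
mkdir -p pics; ls
cat > h.py <<'E'
import numpy as np, cv2
from plant import env
from scipy.spatial.transform import Rotation as R
def shot(n):
    s=env.snapshot(n); np.savez('%s.npz'%n, **{k:np.asarray(v) for k,v in s.items()}); return s
def att(s):
    a=np.asarray(s['attitude'],float)
    return a if a.shape==(3,3) else R.from_euler('xyz',a).as_matrix()
def ray(s,uv):
    uv=np.asarray(uv,float).reshape(-1,1,2)
    p=cv2.undistortPoints(uv,np.asarray(s['camera_matrix'],float),np.asarray(s['distortion'],float))[:,0]
    return np.c_[p,np.ones(len(p))]@att(s).T
def onplane(s,uv,z):
    d=ray(s,uv); o=np.asarray(s['origin'],float); return o+d*((z-o[2])/d[:,2])[:,None]
def cloud(s):
    v,u=np.mgrid[0:400,0:640]; d=ray(s,np.stack([u,v],-1)); o=np.asarray(s['origin'],float)
    return (o+d*np.asarray(s['range_z']).reshape(-1,1)).reshape(400,640,3)
E
python3 - <<'E'
from h import *
for n in('top','side'):
    s=shot(n); cv2.imwrite(f'pics/{n}0.png',s['img'][...,::-1]); print(n,s['origin'],s['attitude'],s['camera_matrix'])
print(env.get_state())
E
```

```text
pics
top [ 472.39684995  -65.89733233 1180.49508666] [-3.06297422e+00  2.99989352e-03 -1.54391896e+00] [[371.45961265   0.         318.78113746]
 [  0.         371.45961265 201.69000969]
 [  0.           0.           1.        ]]
side [ -30.27206123 -301.26961856  837.77565896] [-2.42680557  0.01598393 -1.18611279] [[372.96182794   0.         317.87877432]
 [  0.         372.96182794 197.65444158]
 [  0.           0.           1.        ]]
{'time_s': 0.1, 'joint_positions': array([-1.38309454,  0.4776849 ,  0.02236402,  1.55634735, -0.01151641,
        1.10930322, -0.08312927]), 'dq': array([-0.000286  , -0.00385752,  0.00121973, -0.00189504,  0.00019693,
       -0.00096014, -0.00019241]), 'joint_efforts': array([ 3.42880783e-03, -5.84093893e+01,  1.53963380e+00, -2.73316669e+01,
       -5.42081532e-02,  1.30696432e-02,  2.15161879e-05]), 'ee_pos': array([196.62059601, 645.12595678, 202.50341449]), 'orientation': array([-3.13998201e+00,  1.11411340e-04,  2.84575547e+00]), 'wrist_force': array([0.00127315, 0.59942175, 0.07368378]), 'torque': array([-0.02850538, -0.00203068, -0.03263413]), 'grasp_force': 0.0, 'width': 87.66863876652174}
```

View pics/top0.png

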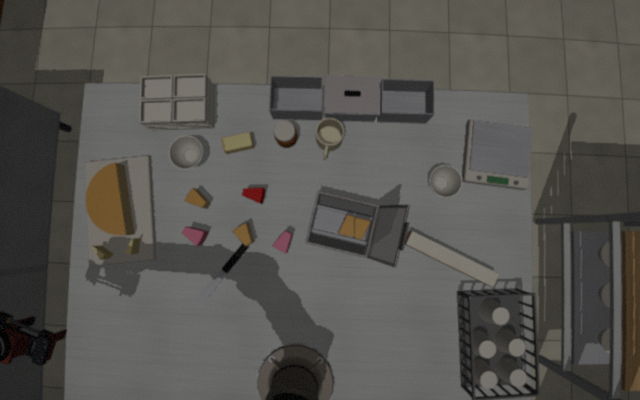

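View pics/side0.png

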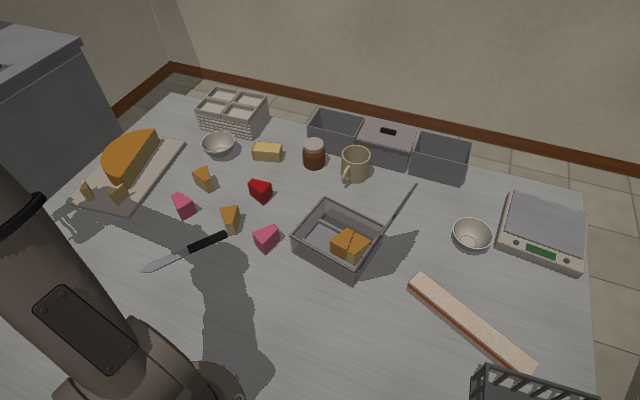

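The top view shows orange wedges at (196,198) and (243,233). The pink ones at (194,235) and (283,240) and the red one at (254,195) are decoys. The two packed wedges sit at about (355,227) in the box, whose hinge is on the right. The two orange wedges match the "cheese with brown rind" description, so they are c and d. I'll confirm that in a crop and measure.

```bash
cat > meas.py <<'E'
from h import *
def wedges(s,tag=''):
    img=np.asarray(s['img']); P=cloud(s)
    hsv=cv2.cvtColor(img,cv2.COLOR_RGB2HSV)
    m=((hsv[...,0]>9)&(hsv[...,0]<24)&(hsv[...,1]>110)&(hsv[...,2]>60))
    m&=(P[...,0]>300)&(P[...,0]<800)&(P[...,1]>-300)&(P[...,1]<400)
    n,l,st,c=cv2.connectedComponentsWithStats(m.astype(np.uint8))
    for i in range(1,n):
        if st[i,4]<40: continue
        q=P[l==i]; zt=np.percentile(q[:,2],90)
        t=(l==i)&(abs(P[...,2]-zt)<6)
        cn=max(cv2.findContours(t.astype(np.uint8),0,2)[0],key=cv2.contourArea)
        w=onplane(s,cn[:,0].astype(float),zt)[:,:2].astype(np.float32)
        a,hull=cv2.minEnclosingTriangle(w.reshape(-1,1,2)); r=cv2.minAreaRect(w)
        print('comp',c[i].round(),st[i,4],'ztop',zt.round(1),'mean',q[abs(q[:,2]-zt)<6].mean(0).round(1),'rect',np.round(r[0],1),np.round(r[1],1),round(r[2],1))
        ap=cv2.approxPolyDP(cv2.convexHull(w.reshape(-1,1,2)),6,True)[:,0]; print('   poly',ap.round().tolist())
E
python3 - <<'E'
from meas import *
s=dict(np.load('top.npz')); wedges(s)
P=cloud(s)
# cloud at box: rim points z 74..88 
sel=(abs(P[...,2]-80)<5)&(P[...,0]>380)&(P[...,0]<720)&(P[...,1]<60)&(P[...,1]>-330)
v,u=np.nonzero(sel); print('rim',len(u), u.min() if len(u) else 0)
im=np.asarray(s['img'])[...,::-1]
c=cv2.resize(im[170:275,175:420],None,fx=3.2,fy=3.2,interpolation=cv2.INTER_CUBIC); c=np.clip(c*1.6,0,255).astype(np.uint8)
mk=cv2.resize(sel[170:275,175:420].astype(np.uint8)*255,(c.shape[1],c.shape[0]),interpolation=0)
cv2.imwrite('pics/crop.png',c)
print(c.shape)
if len(u):
    w=P[sel][:,:2].astype(np.float32); print(cv2.minAreaRect(w))
E
```

```text
comp [195. 198.] 221 ztop 56.5 mean [561.8 319.4  54.2] rect [562.6 315.1] [60.3 42.3] 65.8
   poly [[590.0, 330.0], [555.0, 350.0], [538.0, 293.0], [557.0, 288.0]]
comp [354. 227.] 477 ztop 67.5 mean [ 487.8 -167.6   65. ] rect [ 488.1 -167.5] [78.8 60.4] 75.1
   poly [[522.0, -146.0], [471.0, -123.0], [455.0, -189.0], [506.0, -212.0]]
comp [243. 234.] 239 ztop 56.9 mean [457.  167.3  54.5] rect [457.8 161.1] [60.4 43.6] 42.6
   poly [[487.0, 168.0], [465.0, 197.0], [424.0, 156.0], [439.0, 144.0], [487.0, 158.0]]
rim 536 305
(336, 784, 3)
((495.7091064453125, -130.33889770507812), (190.54486083984375, 160.86593627929688), 78.04216003417969)
```

View pics/crop.png

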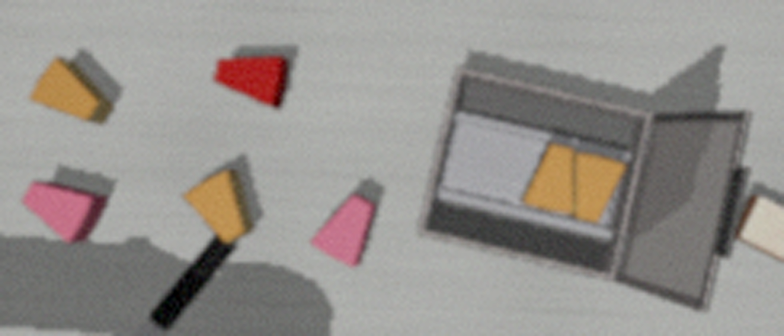

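The crop confirms it. The orange wedges at top-view (196,198) and (243,233) are the loose ones, with the rind showing; the others are pink or red. In the row, the first wedge has its head to box +x and the second to -x, so the third goes head +x and the fourth head -x. The box centre is about (496,-130), with yaw about -12°.

```bash
cat >> meas.py <<'E'
def pca(s,lo,hi,zt):
    img=np.asarray(s['img']); P=cloud(s); hsv=cv2.cvtColor(img,cv2.COLOR_RGB2HSV)
    m=((hsv[...,0]>9)&(hsv[...,0]<24)&(hsv[...,1]>110)&(abs(P[...,2]-zt)<7)&(P[...,0]>lo[0])&(P[...,0]<hi[0])&(P[...,1]>lo[1])&(P[...,1]<hi[1]))
    v,u=np.nonzero(m); q=onplane(s,np.c_[u,v].astype(float),zt)[:,:2]; c=q.mean(0)
    w,V=np.linalg.eigh(np.cov(q.T)); a=V[:,1]; t=(q-c)@a
    # head = wider half
    n=(q-c)@V[:,0]; f=lambda k: np.ptp(n[k])
    if f(t<np.percentile(t,30))>f(t>np.percentile(t,70)): a=-a; t=-t
    ctr=c+a*(t.max()+t.min())/2
    print('n',len(q),'sd',np.sqrt(w).round(1),'ext',np.ptp(t).round(1),'centroid',c.round(1),'centre',ctr.round(1),'headdir deg',np.degrees(np.arctan2(a[1],a[0])).round(1))
    return ctr
def plan(x,y,z,ang):
    """target TCP and world angle (deg) of tool y"""
    st=env.get_state(); Rm=R.from_euler('xyz',st['orientation']).as_matrix(); p=np.array(st['ee_pos'])
    cur=np.degrees(np.arctan2(Rm[1,1],Rm[0,1])); d=(ang-cur+180)%360-180
    a=np.radians(ang); ty=np.array([np.cos(a),np.sin(a),0]); tz=np.array([0,0,-1.]); tx=np.cross(ty,tz)
    D=np.array([x,y,z])-p; B=np.array([tx,ty,tz])
    b=Rm.T@D
    print('p',p.round(1),'tilt',(R.from_matrix(Rm).as_rotvec()).round(3),'toolY',cur.round(1),'rot share about tool z',round(-d/45,3),'(CCW deg %.1f)'%d,'| shift AFTER rot /20:',(B@D/20).round(2),'| before rot:',(b/20).round(2))
E
python3 - <<'E'
from meas import *
s=dict(np.load('top.npz'))
C=pca(s,(500,260),(620,380),55); D=pca(s,(400,110),(510,220),55)
P=pca(s,(440,-230),(540,-110),65)
th=np.radians(-12); bx=np.array([np.cos(th),np.sin(th)]); by=np.array([-np.sin(th),np.cos(th)]); c=np.array([495.7,-130.3])
print('pair in box',bx@(P-c),by@(P-c))
plan(*D,110,38)
E
```

```text
n 217 sd [10.5 16.8] ext 60.9 centroid [561.6 318.7] centre [560. 316.] headdir deg 59.2
n 218 sd [10.4 17. ] ext 61.2 centroid [457.2 167.1] centre [453.7 165.2] headdir deg 28.0
n 472 sd [16.4 21.8] ext 91.5 centroid [ 488.  -167.5] centre [ 488.1 -167.9] headdir deg 93.8
pair in box 0.3266283283944704 -38.31996518696229
p [196.6 645.1 202.5] tilt [-4.630e-01 -3.107e+00  3.000e-03] toolY 73.0 rot share about tool z 0.779 (CCW deg -35.0) | shift AFTER rot /20: [-26.82  -4.64   4.63] | before rot: [-19.29 -19.2    4.66]
```

carry_out(
  commands=[
    {"xyz": [-0.96, -0.96, 0], "rotation": [0, 0, 0], "gripper": -1},
    {"xyz": [-0.96, -0.96, 0], "rotation": [0, 0, 0], "gripper": -1},
    {"xyz": [-0.96, -0.96, 0], "rotation": [0, 0, 0], "gripper": -1},
    {"xyz": [-0.96, -0.96, 0], "rotation": [0, 0, 0], "gripper": -1},
    {"xyz": [-0.96, -0.96, 0], "rotation": [0, 0, 0], "gripper": -1},
    {"xyz": [-0.96, -0.96, 0], "rotation": [0, 0, 0], "gripper": -1},
    {"xyz": [-0.96, -0.96, 0], "rotation": [0, 0, 0], "gripper": -1},
    {"xyz": [-0.96, -0.96, 0], "rotation": [0, 0, 0], "gripper": -1},
  ],
)

```text
time_s: 1.1
ee_pos: [299.4, 452.6, 203.2]
orientation: [-3.141, -0.0, 2.846]
wrist_force: [0.3, -0.1, -0.1]
width: 87.7
grasp_force: 0.0
```

carry_out(
  commands=[
    {"xyz": [-0.96, -0.96, 0], "rotation": [0, 0, 0], "gripper": -1},
    {"xyz": [-0.96, -0.96, 0], "rotation": [0, 0, 0], "gripper": -1},
    {"xyz": [-0.96, -0.96, 0], "rotation": [0, 0, 0], "gripper": -1},
    {"xyz": [-0.96, -0.96, 0], "rotation": [0, 0, 0], "gripper": -1},
    {"xyz": [-0.96, -0.96, 0], "rotation": [0, 0, 0], "gripper": -1},
    {"xyz": [-0.96, -0.96, 0], "rotation": [0, 0, 0], "gripper": -1},
    {"xyz": [-0.96, -0.96, 0], "rotation": [0, 0, 0], "gripper": -1},
    {"xyz": [-0.96, -0.96, 0], "rotation": [0, 0, 0], "gripper": -1},
  ],
)

```text
time_s: 2.1
ee_pos: [401.3, 261.0, 203.3]
orientation: [3.142, -0.0, 2.846]
wrist_force: [0.2, -0.7, -0.4]
width: 87.8
grasp_force: 0.0
```

carry_out(
  commands=[
    {"xyz": [-0.96, -0.96, 0], "rotation": [0, 0, 0], "gripper": -1},
    {"xyz": [-0.96, -0.96, 0], "rotation": [0, 0, 0], "gripper": -1},
    {"xyz": [-0.96, -0.96, 0.4], "rotation": [0, 0, 0], "gripper": -1},
    {"xyz": [-0.96, -0.96, 0.6], "rotation": [0, 0, 0], "gripper": -1},
    {"xyz": [0, 0, 0.9], "rotation": [0, 0, 0.196], "gripper": -1},
    {"xyz": [0, 0, 0.9], "rotation": [0, 0, 0.196], "gripper": -1},
    {"xyz": [0, 0, 0.9], "rotation": [0, 0, 0.196], "gripper": -1},
    {"xyz": [0, 0, 0.4], "rotation": [0, 0, 0.196], "gripper": -1},
  ],
)

```text
time_s: 3.1
ee_pos: [451.4, 165.7, 120.4]
orientation: [-3.14, -0.0, 2.225]
wrist_force: [-0.2, -0.0, 0.1]
width: 87.8
grasp_force: 0.0
```

Run:
```python
from meas import *
plan(454,165.5,34,29); st=env.get_state(); print(st['joint_positions'].round(2))
s=shot('side'); 
cv2.imwrite('pics/s1.png',cv2.resize(s['img'][100:330,130:400,::-1],None,fx=2.5,fy=2.5))
```

```text
p [451.4 165.7 120.4] tilt [-1.390e+00 -2.816e+00  2.000e-03] toolY 37.5 rot share about tool z 0.188 (CCW deg -8.5) | shift AFTER rot /20: [-0.07  0.11  4.32] | before rot: [-0.09  0.1   4.32]
[-0.79  0.28  0.36  2.11 -0.14  0.78  0.31]
```

View pics/s1.png

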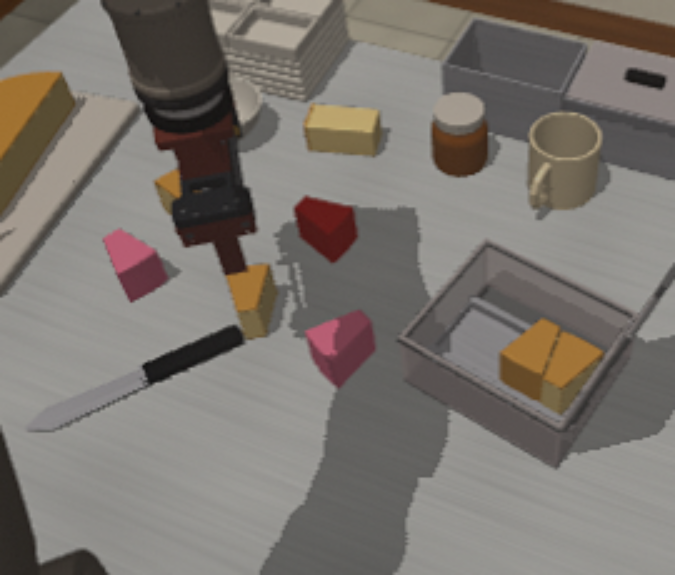

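The gripper is above wedge D (crop 250,300). The knife's handle end (238,337) is near its nose, so I'll keep the fingertips above 16 mm.

carry_out(
  commands=[
    {"xyz": [-0.09, 0.1, 0], "rotation": [0, 0, 0.188], "gripper": -1},
    {"xyz": [0, 0, 0.8], "rotation": [0, 0, 0], "gripper": -1},
    {"xyz": [0, 0, 0.9], "rotation": [0, 0, 0], "gripper": -1},
    {"xyz": [0, 0, 0.9], "rotation": [0, 0, 0], "gripper": -1},
    {"xyz": [0, 0, 0.9], "rotation": [0, 0, 0], "gripper": -1},
    {"xyz": [0, 0, 0.8], "rotation": [0, 0, 0], "gripper": -1},
    {"xyz": [0, 0, 0], "rotation": [0, 0, 0], "gripper": -1},
    {"xyz": [0, 0, 0], "rotation": [0, 0, 0], "gripper": 1},
  ],
)

```text
time_s: 4.15
ee_pos: [455.0, 166.2, 35.5]
orientation: [3.141, -0.0, 2.083]
wrist_force: [0.9, 0.2, 0.2]
width: 81.1
grasp_force: 0.0
```

carry_out(
  commands=[
    {"xyz": [0, 0, 0], "rotation": [0, 0, 0], "gripper": 1},
    {"xyz": [0, 0, 0], "rotation": [0, 0, 0], "gripper": 1},
    {"xyz": [0, 0, 0], "rotation": [0, 0, 0], "gripper": 1},
    {"xyz": [0, 0, 0], "rotation": [0, 0, 0], "gripper": 1},
    {"xyz": [0, 0, 0], "rotation": [0, 0, 0], "gripper": 1},
    {"xyz": [0, 0, -0.5], "rotation": [0, 0, 0], "gripper": 1},
    {"xyz": [0, 0, -1], "rotation": [0, 0, 0], "gripper": 1},
    {"xyz": [0, 0, -1], "rotation": [0, 0, 0], "gripper": 1},
  ],
)

```text
time_s: 5.15
ee_pos: [454.8, 166.2, 86.4]
orientation: [3.141, 0.0, 2.082]
wrist_force: [0.1, -1.0, 0.0]
width: 2.0
grasp_force: 0.0
```

Run:
```python
from meas import *
plan(500,-110,150,-12); st=env.get_state(); print(st['joint_positions'].round(2))
s=shot('side'); wedges(s)
```

```text
p [454.8 166.2  86.4] tilt [1.587 2.711 0.   ] toolY 29.3 rot share about tool z 0.918 (CCW deg -41.3) | shift AFTER rot /20: [-13.04   5.08  -3.18] | before rot: [-13.15  -4.79  -3.18]
[-0.79  0.34  0.38  2.13 -0.19  0.7   0.22]
comp [313. 160.] 331 ztop 62.8 mean [748.4  43.2  61.8] rect [750.1  43.1] [40.8 65.3] 21.0
   poly [[757.0, 81.0], [730.0, 62.0], [731.0, 36.0], [768.0, 15.0], [780.0, 23.0]]
comp [198. 174.] 91 ztop 58.6 mean [552.8 330.9  56. ] rect [551.2 325.4] [47.2 24. ] 64.9
   poly [[560.0, 347.0], [550.0, 351.0], [536.0, 306.0], [567.0, 330.0]]
comp [229. 214.] 246 ztop 57.4 mean [454.2 168.5  55.5] rect [447.9 169.3] [61.4 45.5] 21.3
   poly [[485.0, 159.0], [462.0, 199.0], [420.0, 158.0], [432.0, 144.0]]
comp [348. 243.] 806 ztop 67.4 mean [ 483.5 -167.    65.6] rect [ 482.  -167.7] [82.  64.2] 75.2
   poly [[520.0, -146.0], [464.0, -120.0], [447.0, -189.0], [501.0, -215.0]]
```

The grasp missed: the opening went to 2 mm and the wedge is still there. I'll look closer.

Run:
```python
from meas import *
s=dict(np.load('side.npz')); t=shot('top')
a=cv2.resize(s['img'][110:260,160:300,::-1],None,fx=2.8,fy=2.8); b=cv2.resize(t['img'][160:310,170:310,::-1],None,fx=2.8,fy=2.8)
cv2.imwrite('pics/s2.png',np.clip(np.hstack([a,b])*1.4,0,255))
# project the TCP / fingertips in side image
st=env.get_state(); p=np.array(st['ee_pos']); 
for cam in(s,t):
  A=att(cam); q=(np.array([p,p-[0,0,11],[454,165.5,55]])-cam['origin'])@A
  print(cv2.projectPoints(q,np.zeros(3),np.zeros(3),np.asarray(cam['camera_matrix'],float),np.asarray(cam['distortion'],float))[0][:,0].round(1))
```

```text
[[226.9 205.6]
 [227.8 208.3]
 [229.4 214.1]]
[[240.7 234.2]
 [241.4 234.2]
 [243.4 234.9]][ WARN:0@0.527] global loadsave.cpp:1063 imwrite_ Unsupported depth image for selected encoder is fallbacked to CV_8U.
```

View pics/s2.png

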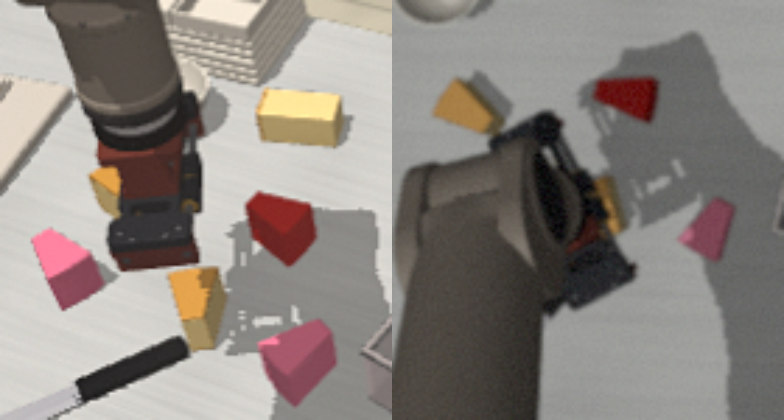

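The gripper body is centred over the wedge, and both views still put the wedge at about (454,166). I'll retry, checking the grip before lifting.

carry_out(
  commands=[
    {"xyz": [0, 0, 0], "rotation": [0, 0, 0], "gripper": -1},
    {"xyz": [0, 0, 0], "rotation": [0, 0, 0], "gripper": -1},
    {"xyz": [0, 0, 0], "rotation": [0, 0, 0], "gripper": -1},
    {"xyz": [0, 0, 0], "rotation": [0, 0, 0], "gripper": -1},
    {"xyz": [0, 0, 0], "rotation": [0, 0, 0], "gripper": -1},
    {"xyz": [0, 0, 0], "rotation": [0, 0, 0], "gripper": -1},
    {"xyz": [0, 0, 0], "rotation": [0, 0, 0], "gripper": -1},
    {"xyz": [0, 0, 0], "rotation": [0, 0, 0], "gripper": -1},
  ],
)

```text
time_s: 6.25
ee_pos: [454.8, 166.2, 85.4]
orientation: [3.142, -0.0, 2.082]
wrist_force: [-0.0, -0.6, -0.4]
width: 77.2
grasp_force: 0.0
```

carry_out(
  commands=[
    {"xyz": [0, 0, 0.9], "rotation": [0, 0, 0], "gripper": -1},
    {"xyz": [0, 0, 0.9], "rotation": [0, 0, 0], "gripper": -1},
    {"xyz": [0, 0, 0.8], "rotation": [0, 0, 0], "gripper": -1},
    {"xyz": [0, 0, 0], "rotation": [0, 0, 0], "gripper": -1},
    {"xyz": [0, 0, 0], "rotation": [0, 0, 0], "gripper": 1},
    {"xyz": [0, 0, 0], "rotation": [0, 0, 0], "gripper": 1},
    {"xyz": [0, 0, 0], "rotation": [0, 0, 0], "gripper": 1},
    {"xyz": [0, 0, 0], "rotation": [0, 0, 0], "gripper": 1},
  ],
)

```text
time_s: 7.25
ee_pos: [455.1, 166.4, 33.8]
orientation: [3.141, -0.0, 2.082]
wrist_force: [-0.1, 0.1, 3.2]
width: 60.5
grasp_force: 30.0
```

carry_out(
  commands=[
    {"xyz": [0, 0, 0], "rotation": [0, 0, 0], "gripper": 1},
    {"xyz": [0, 0, -0.1], "rotation": [0, 0, 0], "gripper": 1},
    {"xyz": [0, 0, -0.2], "rotation": [0, 0, 0], "gripper": 1},
    {"xyz": [0, 0, -0.3], "rotation": [0, 0, 0], "gripper": 1},
    {"xyz": [0, 0, -0.3], "rotation": [0, 0, 0], "gripper": 1},
    {"xyz": [0, 0, -0.3], "rotation": [0, 0, 0], "gripper": 1},
    {"xyz": [0, 0, -0.3], "rotation": [0, 0, 0], "gripper": 1},
    {"xyz": [0, 0, 0], "rotation": [0, 0, 0], "gripper": 1},
  ],
)

```text
time_s: 8.25
ee_pos: [455.2, 166.4, 63.9]
orientation: [3.14, -0.0, 2.082]
wrist_force: [-0.3, -0.5, -1.9]
width: 60.7
grasp_force: 30.0
```

Run:
```python
from meas import *
plan(500,-110,150,-12); st=env.get_state(); print(st['width'],st['grasp_force'])
s=shot('side'); wedges(s)
```

```text
p [455.2 166.4  63.9] tilt [1.587e+00 2.711e+00 2.000e-03] toolY 29.3 rot share about tool z 0.918 (CCW deg -41.3) | shift AFTER rot /20: [-13.05   5.06  -4.31] | before rot: [-13.15  -4.81  -4.31]
60.710012499167156 29.978082327725133
comp [313. 160.] 333 ztop 63.2 mean [747.9  43.9  62.3] rect [751.7  43.7] [36.3 65.3] 21.0
   poly [[757.0, 81.0], [730.0, 62.0], [729.0, 52.0], [745.0, 22.0], [772.0, 16.0], [779.0, 23.0]]
comp [199. 177.] 75 ztop 58.6 mean [547.  326.8  55.9] rect [542.4 323. ] [60.5 19.1] 59.3
   poly [[566.0, 344.0], [546.0, 348.0], [533.0, 294.0]]
comp [348. 243.] 805 ztop 67.2 mean [ 483.4 -166.9   65.6] rect [ 482.2 -167.7] [79.1 66.6] 72.5
   poly [[520.0, -146.0], [464.0, -120.0], [447.0, -189.0], [501.0, -215.0]]
```

carry_out(
  commands=[
    {"xyz": [0, 0, -0.2], "rotation": [0, 0, 0], "gripper": 1},
    {"xyz": [0, 0, -0.5], "rotation": [0, 0, 0], "gripper": 1},
    {"xyz": [-0.2, 0, -0.7], "rotation": [0, 0, 0], "gripper": 1},
    {"xyz": [-0.4, 0, -0.7], "rotation": [0, 0, 0], "gripper": 1},
    {"xyz": [-0.5, 0, -0.7], "rotation": [0, 0, 0], "gripper": 1},
    {"xyz": [-0.6, -0.1, -0.7], "rotation": [0, 0, 0], "gripper": 1},
    {"xyz": [-0.7, -0.2, -0.7], "rotation": [0, 0, 0], "gripper": 1},
    {"xyz": [-0.7, -0.3, -0.6], "rotation": [0, 0, 0], "gripper": 1},
  ],
)

```text
time_s: 9.3
ee_pos: [475.0, 105.0, 160.3]
orientation: [3.141, 0.0, 2.082]
wrist_force: [0.8, -0.5, -1.5]
width: 60.6
grasp_force: 30.0
```

carry_out(
  commands=[
    {"xyz": [-0.8, -0.3, 0], "rotation": [0, 0, 0], "gripper": 1},
    {"xyz": [-0.8, -0.3, 0], "rotation": [0, 0, 0], "gripper": 1},
    {"xyz": [-0.8, -0.3, 0], "rotation": [0, 0, 0], "gripper": 1},
    {"xyz": [-0.8, -0.3, 0], "rotation": [0, 0, 0], "gripper": 1},
    {"xyz": [-0.8, -0.3, 0], "rotation": [0, 0, 0], "gripper": 1},
    {"xyz": [-0.8, -0.3, 0], "rotation": [0, 0, 0], "gripper": 1},
    {"xyz": [-0.8, -0.3, 0], "rotation": [0, 0, 0], "gripper": 1},
    {"xyz": [-0.8, -0.3, 0], "rotation": [0, 0, 0], "gripper": 1},
  ],
)

```text
time_s: 10.3
ee_pos: [494.9, -30.2, 158.8]
orientation: [-3.14, -0.0, 2.082]
wrist_force: [0.5, 0.2, -1.4]
width: 60.7
grasp_force: 30.0
```

carry_out(
  commands=[
    {"xyz": [-0.8, -0.4, 0], "rotation": [0, 0, 0], "gripper": 1},
    {"xyz": [-0.7, -0.4, 0], "rotation": [0, 0, 0], "gripper": 1},
    {"xyz": [-0.6, -0.4, 0], "rotation": [0, 0, 0], "gripper": 1},
    {"xyz": [-0.5, -0.4, 0], "rotation": [0, 0, 0.08], "gripper": 1},
    {"xyz": [-0.4, -0.2, 0], "rotation": [0, 0, 0.16], "gripper": 1},
    {"xyz": [-0.2, 0, 0], "rotation": [0, 0, 0.2], "gripper": 1},
    {"xyz": [0, 0, 0], "rotation": [0, 0, 0.2], "gripper": 1},
    {"xyz": [0, 0, 0], "rotation": [0, 0, 0.2], "gripper": 1},
  ],
)

```text
time_s: 11.3
ee_pos: [494.0, -102.8, 159.3]
orientation: [-3.141, -0.0, 1.415]
wrist_force: [-0.3, 0.3, -2.3]
width: 60.7
grasp_force: 30.0
```

Run:
```python
from meas import *
th=np.radians(-12); bx=np.array([np.cos(th),np.sin(th)]); by=np.array([-np.sin(th),np.cos(th)]); c=np.array([495.7,-130.3])
t=c+by*19.5; print(t)
plan(*t,46,-12); st=env.get_state(); print(st['width'],st['grasp_force'],st['joint_positions'].round(2))
s=shot('side'); cv2.imwrite('pics/s3.png',cv2.resize(s['img'][120:300,250:450,::-1],None,fx=3,fy=3))
t=shot('top'); cv2.imwrite('pics/t3.png',cv2.resize(t['img'][150:290,280:440,::-1],None,fx=4,fy=4)); wedges(s)
```

```text
[ 499.75427797 -111.22612179]
p [ 494.  -102.8  159.3] tilt [-2.387 -2.042 -0.   ] toolY -8.9 rot share about tool z 0.068 (CCW deg -3.1) | shift AFTER rot /20: [-0.35  0.37  5.67] | before rot: [-0.38  0.35  5.67]
60.73951060468334 29.972454592425493 [-0.48  0.29  0.68  2.04 -0.24  0.89  0.17]
comp [306. 160.] 74 ztop 322.1 mean [456.5 -76.3 321.5] rect [456.  -76.5] [8.6 0. ] -157.1
   poly [[460.0, -75.0], [452.0, -78.0]]
comp [202. 174.] 189 ztop 58.2 mean [557.5 320.6  56. ] rect [555.4 314.8] [62.4 44.4] 61.0
   poly [[585.0, 332.0], [550.0, 351.0], [534.0, 291.0], [548.0, 287.0]]
comp [332. 201.] 183 ztop 182.6 mean [ 496.3 -110.2  181. ] rect [ 492.4 -106.6] [27.5 56. ] 69.0
   poly [[520.0, -108.0], [498.0, -94.0], [462.0, -108.0], [514.0, -128.0]]
comp [348. 243.] 812 ztop 67.3 mean [ 483.5 -167.    65.7] rect [ 482.6 -167.7] [78.8 65.9] 72.4
   poly [[520.0, -146.0], [464.0, -120.0], [447.0, -189.0], [503.0, -212.0]]
```

View pics/s3.png

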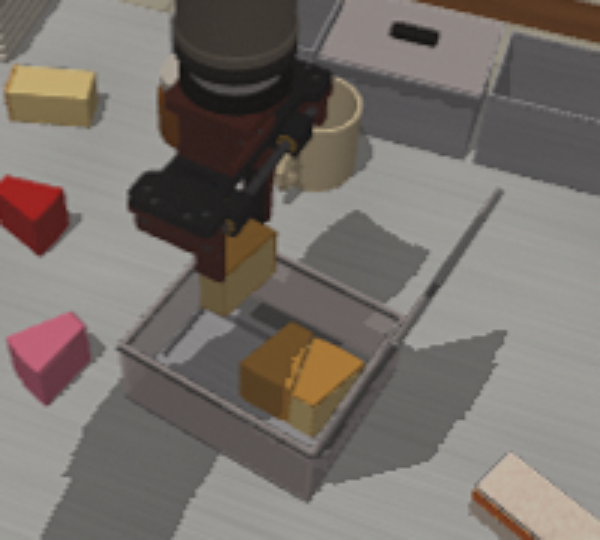

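The held wedge is upright with its head to +x (crop 245,265), over the free space left of the pair (300,375). I'll lower it at box y = +19.5, which leaves about 3 mm clearance.

carry_out(
  commands=[
    {"xyz": [-0.2, 0.2, 0], "rotation": [0, 0, 0.068], "gripper": 1},
    {"xyz": [-0.16, 0.17, 0.2], "rotation": [0, 0, 0], "gripper": 1},
    {"xyz": [0, 0, 0.5], "rotation": [0, 0, 0], "gripper": 1},
    {"xyz": [0, 0, 0.6], "rotation": [0, 0, 0], "gripper": 1},
    {"xyz": [0, 0, 0.6], "rotation": [0, 0, 0], "gripper": 1},
    {"xyz": [0, 0, 0.6], "rotation": [0, 0, 0], "gripper": 1},
    {"xyz": [0, 0, 0.4], "rotation": [0, 0, 0], "gripper": 1},
    {"xyz": [0, 0, 0.2], "rotation": [0, 0, 0], "gripper": 1},
  ],
)

```text
time_s: 12.4
ee_pos: [500.1, -110.9, 96.7]
orientation: [-3.141, 0.0, 1.369]
wrist_force: [0.1, 0.1, -1.7]
width: 60.3
grasp_force: 30.0
```

carry_out(
  commands=[
    {"xyz": [0, 0, 0.3], "rotation": [0, 0, 0], "gripper": 1},
    {"xyz": [0, 0, 0.4], "rotation": [0, 0, 0], "gripper": 1},
    {"xyz": [0, 0, 0.4], "rotation": [0, 0, 0], "gripper": 1},
    {"xyz": [0, 0, 0.4], "rotation": [0, 0, 0], "gripper": 1},
    {"xyz": [0, 0, 0.4], "rotation": [0, 0, 0], "gripper": 1},
    {"xyz": [0, 0, 0.3], "rotation": [0, 0, 0], "gripper": 1},
    {"xyz": [0, 0, 0.1], "rotation": [0, 0, 0], "gripper": 1},
    {"xyz": [0, 0, 0], "rotation": [0, 0, 0], "gripper": 1},
  ],
)

```text
time_s: 13.4
ee_pos: [500.3, -111.0, 51.3]
orientation: [-3.142, 0.0, 1.369]
wrist_force: [0.4, 0.0, -1.0]
width: 60.3
grasp_force: 30.0
```

Run:
```python
from meas import *
plan(499.75,-111.2,44.5,-12); st=env.get_state(); print(st['width'],st['grasp_force'],st['wrist_force'])
```

```text
p [ 500.3 -111.    51.3] tilt [-2.434 -1.987  0.   ] toolY -11.5 rot share about tool z 0.01 (CCW deg -0.5) | shift AFTER rot /20: [-0.02 -0.02  0.34] | before rot: [-0.02 -0.02  0.34]
60.33110850915413 29.978227173996856 [ 0.36827192  0.00216368 -0.99453836]
```

carry_out(
  commands=[
    {"xyz": [0, 0, 0.15], "rotation": [0, 0, 0], "gripper": 1},
    {"xyz": [0, 0, 0.12], "rotation": [0, 0, 0], "gripper": 1},
    {"xyz": [0, 0, 0.05], "rotation": [0, 0, 0], "gripper": 1},
    {"xyz": [0, 0, 0], "rotation": [0, 0, 0], "gripper": 1},
    {"xyz": [-0.04, 0, 0], "rotation": [0, 0, 0], "gripper": 1},
    {"xyz": [-0.04, 0, 0], "rotation": [0, 0, 0], "gripper": 1},
    {"xyz": [-0.04, 0, 0], "rotation": [0, 0, 0], "gripper": 1},
    {"xyz": [0, 0, 0], "rotation": [0, 0, 0], "gripper": 1},
  ],
)

```text
time_s: 14.4
ee_pos: [499.8, -113.4, 45.0]
orientation: [3.142, -0.0, 1.369]
wrist_force: [0.5, -0.4, -1.1]
width: 60.4
grasp_force: 30.0
```

carry_out(
  commands=[
    {"xyz": [-0.04, 0, 0], "rotation": [0, 0, 0], "gripper": 1},
    {"xyz": [-0.04, 0, 0], "rotation": [0, 0, 0], "gripper": 1},
    {"xyz": [-0.02, 0, 0], "rotation": [0, 0, 0], "gripper": 1},
    {"xyz": [0, 0, 0.03], "rotation": [0, 0, 0], "gripper": 1},
    {"xyz": [0, 0, 0.03], "rotation": [0, 0, 0], "gripper": 1},
    {"xyz": [0, 0, 0.02], "rotation": [0, 0, 0], "gripper": 1},
    {"xyz": [0, 0, 0], "rotation": [0, 0, 0], "gripper": 1},
    {"xyz": [0, 0, 0], "rotation": [0, 0, 0], "gripper": 1},
  ],
)

```text
time_s: 15.4
ee_pos: [499.4, -115.3, 43.8]
orientation: [-3.142, -0.0, 1.369]
wrist_force: [-2.4, 1.2, 6.0]
width: 60.1
grasp_force: 30.0
```

carry_out(
  commands=[
    {"xyz": [0, 0, 0], "rotation": [0, 0, 0], "gripper": -1},
    {"xyz": [0, 0, 0], "rotation": [0, 0, 0], "gripper": -1},
    {"xyz": [0, 0, 0], "rotation": [0, 0, 0], "gripper": -1},
    {"xyz": [0, 0, 0], "rotation": [0, 0, 0], "gripper": -1},
    {"xyz": [0, 0, -0.6], "rotation": [0, 0, 0], "gripper": -1},
    {"xyz": [0, 0, -1], "rotation": [0, 0, 0], "gripper": -1},
    {"xyz": [0, 0, -1], "rotation": [0, 0, 0], "gripper": -1},
    {"xyz": [0, 0, -1], "rotation": [0, 0, 0], "gripper": -1},
  ],
)

```text
time_s: 16.4
ee_pos: [499.5, -115.4, 116.7]
orientation: [3.141, -0.0, 1.369]
wrist_force: [0.5, -0.2, 0.1]
width: 87.8
grasp_force: 0.0
```

Run:
```python
from meas import *
plan(560,316,130,240); st=env.get_state(); print(st['width'],st['joint_positions'].round(2)); s=shot('side'); wedges(s)
```

```text
p [ 499.5 -115.4  116.7] tilt [2.434e+00 1.986e+00 1.000e-03] toolY -11.6 rot share about tool z 2.41 (CCW deg -108.4) | shift AFTER rot /20: [ -8.16 -20.19  -0.66] | before rot: [21.74 -1.36 -0.66]
87.79128195384432 [-0.42  0.38  0.66  2.06 -0.31  0.81  0.22]
comp [309. 159.] 180 ztop 64.8 mean [741.8  54.9  63.5] rect [741.   56.5] [51.1 20.2] 79.8
   poly [[755.0, 80.0], [731.0, 56.0], [730.0, 33.0], [748.0, 36.0]]
comp [202. 174.] 189 ztop 57.9 mean [557.1 320.5  55.9] rect [554.4 315.9] [62.5 46.3] 59.7
   poly [[585.0, 332.0], [547.0, 349.0], [534.0, 291.0], [549.0, 287.0]]
comp [344. 240.] 1098 ztop 67.4 mean [ 488.7 -150.7   65.6] rect [ 486.7 -148.9] [122.6  64.2] 76.9
   poly [[528.0, -96.0], [466.0, -101.0], [447.0, -189.0], [501.0, -215.0]]
```

carry_out(
  commands=[
    {"xyz": [0.9, -0.06, -0.1], "rotation": [0, 0, 0], "gripper": -1},
    {"xyz": [1, -0.06, -0.1], "rotation": [0, 0, 0], "gripper": -1},
    {"xyz": [1, -0.06, -0.1], "rotation": [0, 0, 0], "gripper": -1},
    {"xyz": [1, -0.06, -0.1], "rotation": [0, 0, 0], "gripper": -1},
    {"xyz": [1, -0.06, -0.1], "rotation": [0, 0, 0], "gripper": -1},
    {"xyz": [1, -0.06, -0.1], "rotation": [0, 0, 0], "gripper": -1},
    {"xyz": [1, -0.06, 0], "rotation": [0, 0, 0], "gripper": -1},
    {"xyz": [1, -0.06, 0], "rotation": [0, 0, 0], "gripper": -1},
  ],
)

```text
time_s: 17.45
ee_pos: [521.7, 42.5, 127.4]
orientation: [3.142, -0.0, 1.369]
wrist_force: [0.4, -0.5, -0.0]
width: 87.8
grasp_force: 0.0
```

carry_out(
  commands=[
    {"xyz": [1, -0.06, 0], "rotation": [0, 0, 0], "gripper": -1},
    {"xyz": [1, -0.06, 0], "rotation": [0, 0, 0], "gripper": -1},
    {"xyz": [1, -0.06, 0], "rotation": [0, 0, 0], "gripper": -1},
    {"xyz": [1, -0.06, 0], "rotation": [0, 0, 0], "gripper": -1},
    {"xyz": [1, -0.06, 0], "rotation": [0, 0, 0], "gripper": -1},
    {"xyz": [1, -0.06, 0], "rotation": [0, 0, 0], "gripper": -1},
    {"xyz": [1, -0.06, 0], "rotation": [0, 0, 0], "gripper": -1},
    {"xyz": [1, -0.06, 0], "rotation": [0, 0, 0], "gripper": -1},
  ],
)

```text
time_s: 18.45
ee_pos: [544.4, 201.5, 127.3]
orientation: [3.142, -0.0, 1.369]
wrist_force: [0.6, 0.8, -0.6]
width: 88.2
grasp_force: 0.0
```

carry_out(
  commands=[
    {"xyz": [1, -0.06, 0], "rotation": [0, 0, 0], "gripper": -1},
    {"xyz": [1, -0.06, 0], "rotation": [0, 0, 0], "gripper": -1},
    {"xyz": [1, -0.06, 0], "rotation": [0, 0, 0], "gripper": -1},
    {"xyz": [1, -0.06, 0], "rotation": [0, 0, 0], "gripper": -1},
    {"xyz": [1, -0.06, 0], "rotation": [0, 0, 0], "gripper": -1},
    {"xyz": [0.8, -0.06, 0], "rotation": [0, 0, 0], "gripper": -1},
    {"xyz": [0, 0, 0], "rotation": [0, 0, 0.2], "gripper": -1},
    {"xyz": [0, 0, 0], "rotation": [0, 0, 0.2], "gripper": -1},
  ],
)

```text
time_s: 19.45
ee_pos: [560.5, 315.8, 127.3]
orientation: [-3.142, 0.0, 1.05]
wrist_force: [0.6, -0.5, -0.6]
width: 88.0
grasp_force: 0.0
```

carry_out(
  commands=[
    {"xyz": [0, 0, 0], "rotation": [0, 0, 0.2], "gripper": -1},
    {"xyz": [0, 0, 0], "rotation": [0, 0, 0.2], "gripper": -1},
    {"xyz": [0, 0, 0], "rotation": [0, 0, 0.2], "gripper": -1},
    {"xyz": [0, 0, 0], "rotation": [0, 0, 0.2], "gripper": -1},
    {"xyz": [0, 0, 0], "rotation": [0, 0, 0.2], "gripper": -1},
    {"xyz": [0, 0, 0], "rotation": [0, 0, 0.2], "gripper": -1},
    {"xyz": [0, 0, 0], "rotation": [0, 0, 0.2], "gripper": -1},
    {"xyz": [0, 0, 0], "rotation": [0, 0, 0.2], "gripper": -1},
  ],
)

```text
time_s: 20.45
ee_pos: [560.5, 315.8, 127.4]
orientation: [-3.142, 0.0, -0.207]
wrist_force: [-0.4, -0.4, -0.3]
width: 87.8
grasp_force: 0.0
```

Run:
```python
from meas import *
plan(560,316,34,240); st=env.get_state(); print(st['joint_positions'].round(2)); s=shot('top')
t=cv2.resize(s['img'][170:270,290:420,::-1],None,fx=5,fy=5); cv2.imwrite('pics/t4.png',np.clip(t.astype(int)*1.5,0,255).astype(np.uint8))
P=pca(s,(440,-230),(560,-60),65)
wedges(s)
```

```text
p [560.5 315.8 127.4] tilt [-3.125  0.324  0.   ] toolY -101.8 rot share about tool z 0.404 (CCW deg -18.2) | shift AFTER rot /20: [-0.03  0.    4.67] | before rot: [-0.02 -0.01  4.67]
[-1.25  0.7   0.97  1.75 -0.66  1.05 -1.82]
n 701 sd [16.9 31.6] ext 118.7 centroid [ 493.3 -150.1] centre [ 493.3 -149.8] headdir deg 76.2
comp [348. 225.] 708 ztop 67.5 mean [ 493.2 -150.6   65.1] rect [ 492.4 -149. ] [117.7  58.8] 76.0
   poly [[530.0, -98.0], [476.0, -99.0], [455.0, -189.0], [506.0, -212.0]]
```

View pics/t4.png

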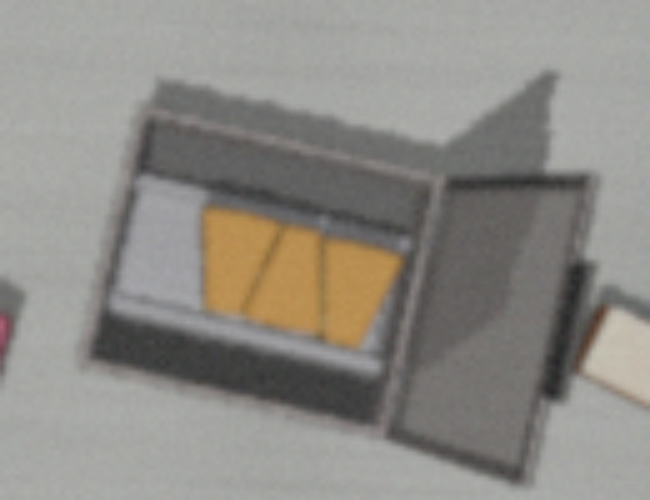

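The third wedge stands snug and aligned in the row, with free tray to the left (crop 160,245). Now I'll take the fourth wedge, C.

carry_out(
  commands=[
    {"xyz": [0, 0, 0], "rotation": [0, 0, 0.202], "gripper": -1},
    {"xyz": [0, 0, 0.5], "rotation": [0, 0, 0.202], "gripper": -1},
    {"xyz": [0, 0, 0.8], "rotation": [0, 0, 0], "gripper": -1},
    {"xyz": [0, 0, 0.8], "rotation": [0, 0, 0], "gripper": -1},
    {"xyz": [0, 0, 0.8], "rotation": [0, 0, 0], "gripper": -1},
    {"xyz": [0, 0, 0.8], "rotation": [0, 0, 0], "gripper": -1},
    {"xyz": [0, 0, 0.7], "rotation": [0, 0, 0], "gripper": -1},
    {"xyz": [0, 0, 0.25], "rotation": [0, 0, 0], "gripper": -1},
  ],
)

```text
time_s: 21.5
ee_pos: [559.9, 315.0, 33.2]
orientation: [3.14, 0.001, -0.519]
wrist_force: [0.2, -0.2, 0.5]
width: 87.4
grasp_force: 0.0
```

carry_out(
  commands=[
    {"xyz": [0, 0, 0], "rotation": [0, 0, 0], "gripper": -1},
    {"xyz": [0, 0, 0], "rotation": [0, 0, 0], "gripper": 1},
    {"xyz": [0, 0, 0], "rotation": [0, 0, 0], "gripper": 1},
    {"xyz": [0, 0, 0], "rotation": [0, 0, 0], "gripper": 1},
    {"xyz": [0, 0, 0], "rotation": [0, 0, 0], "gripper": 1},
    {"xyz": [0, 0, 0], "rotation": [0, 0, 0], "gripper": 1},
    {"xyz": [0, 0, 0], "rotation": [0, 0, 0], "gripper": 1},
    {"xyz": [0, 0, 0], "rotation": [0, 0, 0], "gripper": 1},
  ],
)

```text
time_s: 22.5
ee_pos: [560.8, 315.6, 34.7]
orientation: [-3.141, -0.0, -0.519]
wrist_force: [-1.0, 1.4, 4.4]
width: 60.1
grasp_force: 30.0
```

carry_out(
  commands=[
    {"xyz": [0, 0, -0.1], "rotation": [0, 0, 0], "gripper": 1},
    {"xyz": [0, 0, -0.3], "rotation": [0, 0, 0], "gripper": 1},
    {"xyz": [0, 0, -0.6], "rotation": [0, 0, 0], "gripper": 1},
    {"xyz": [0, 0, -0.8], "rotation": [0, 0, 0], "gripper": 1},
    {"xyz": [0, 0, -0.9], "rotation": [0, 0, 0], "gripper": 1},
    {"xyz": [0, 0, -0.9], "rotation": [0, 0, 0], "gripper": 1},
    {"xyz": [0, 0, -0.9], "rotation": [0, 0, -0.1], "gripper": 1},
    {"xyz": [0, 0, -0.8], "rotation": [0, 0, -0.15], "gripper": 1},
  ],
)

```text
time_s: 23.5
ee_pos: [560.6, 315.2, 141.9]
orientation: [-3.141, -0.001, -0.319]
wrist_force: [-1.1, 0.6, -1.9]
width: 59.8
grasp_force: 29.9
```

carry_out(
  commands=[
    {"xyz": [0, 0, -0.5], "rotation": [0, 0, -0.2], "gripper": 1},
    {"xyz": [0, 0, -0.2], "rotation": [0, 0, -0.2], "gripper": 1},
    {"xyz": [0, 0, 0], "rotation": [0, 0, -0.2], "gripper": 1},
    {"xyz": [0, 0, 0], "rotation": [0, 0, -0.2], "gripper": 1},
    {"xyz": [0, 0, 0], "rotation": [0, 0, -0.2], "gripper": 1},
    {"xyz": [0, 0, 0], "rotation": [0, 0, -0.2], "gripper": 1},
    {"xyz": [0, 0, 0], "rotation": [0, 0, -0.2], "gripper": 1},
    {"xyz": [0, 0, 0], "rotation": [0, 0, -0.2], "gripper": 1},
  ],
)

```text
time_s: 24.5
ee_pos: [560.7, 314.9, 155.4]
orientation: [3.141, -0.0, 0.939]
wrist_force: [-0.4, 1.4, -1.3]
width: 59.8
grasp_force: 29.9
```

carry_out(
  commands=[
    {"xyz": [0, 0, 0], "rotation": [0, 0, -0.2], "gripper": 1},
    {"xyz": [0, 0, 0], "rotation": [0, 0, -0.2], "gripper": 1},
    {"xyz": [0, 0, 0], "rotation": [0, 0, -0.15], "gripper": 1},
    {"xyz": [-0.2, 0, 0], "rotation": [0, 0, 0], "gripper": 1},
    {"xyz": [-0.4, 0, 0], "rotation": [0, 0, 0], "gripper": 1},
    {"xyz": [-0.6, 0, 0], "rotation": [0, 0, 0], "gripper": 1},
    {"xyz": [-0.8, 0, 0], "rotation": [0, 0, 0], "gripper": 1},
    {"xyz": [-0.9, 0, 0], "rotation": [0, 0, 0], "gripper": 1},
  ],
)

```text
time_s: 25.5
ee_pos: [548.3, 256.9, 154.3]
orientation: [-3.142, 0.0, 1.365]
wrist_force: [-0.4, -0.0, -1.6]
width: 59.7
grasp_force: 29.9
```

Run:
```python
from meas import *
th=np.radians(-12); by=np.array([-np.sin(th),np.cos(th)]); c=np.array([495.7,-130.3])
plan(*(c+by*56),150,-12); st=env.get_state(); print(st['width'],st['grasp_force'],st['joint_positions'].round(2))
```

```text
p [548.3 256.9 154.3] tilt [ 2.438  1.982 -0.   ] toolY -11.8 rot share about tool z 0.005 (CCW deg -0.2) | shift AFTER rot /20: [-16.68   1.45   0.22] | before rot: [-16.69   1.39   0.22]
59.69304159186033 29.94970055660815 [-0.99  0.47  0.61  1.81 -0.32  0.96 -0.46]
```

carry_out(
  commands=[
    {"xyz": [-0.9, 0.08, 0], "rotation": [0, 0, 0], "gripper": 1},
    {"xyz": [-0.9, 0.08, 0], "rotation": [0, 0, 0], "gripper": 1},
    {"xyz": [-0.9, 0.08, 0], "rotation": [0, 0, 0], "gripper": 1},
    {"xyz": [-0.9, 0.08, 0], "rotation": [0, 0, 0], "gripper": 1},
    {"xyz": [-0.9, 0.08, 0], "rotation": [0, 0, 0], "gripper": 1},
    {"xyz": [-0.9, 0.08, 0], "rotation": [0, 0, 0], "gripper": 1},
    {"xyz": [-0.9, 0.08, 0], "rotation": [0, 0, 0], "gripper": 1},
    {"xyz": [-0.9, 0.08, 0], "rotation": [0, 0, 0], "gripper": 1},
  ],
)

```text
time_s: 26.5
ee_pos: [531.7, 113.7, 154.4]
orientation: [3.142, -0.0, 1.366]
wrist_force: [-0.5, 0.1, -0.7]
width: 60.0
grasp_force: 29.9
```

carry_out(
  commands=[
    {"xyz": [-0.9, 0.08, 0], "rotation": [0, 0, 0], "gripper": 1},
    {"xyz": [-0.9, 0.08, 0], "rotation": [0, 0, 0], "gripper": 1},
    {"xyz": [-0.9, 0.08, 0], "rotation": [0, 0, 0], "gripper": 1},
    {"xyz": [-0.9, 0.08, 0], "rotation": [0, 0, 0], "gripper": 1},
    {"xyz": [-0.9, 0.08, 0], "rotation": [0, 0, 0], "gripper": 1},
    {"xyz": [-0.9, 0.08, 0], "rotation": [0, 0, 0], "gripper": 1},
    {"xyz": [-0.9, 0.08, 0], "rotation": [0, 0, 0], "gripper": 1},
    {"xyz": [-0.8, 0.08, 0], "rotation": [0, 0, 0], "gripper": 1},
  ],
)

```text
time_s: 27.5
ee_pos: [515.4, -28.0, 154.4]
orientation: [-3.142, -0.0, 1.366]
wrist_force: [0.4, -0.2, -1.7]
width: 60.0
grasp_force: 29.9
```

carry_out(
  commands=[
    {"xyz": [-0.6, 0.08, 0], "rotation": [0, 0, 0], "gripper": 1},
    {"xyz": [-0.4, 0.06, 0], "rotation": [0, 0, 0], "gripper": 1},
    {"xyz": [-0.2, 0, 0], "rotation": [0, 0, 0], "gripper": 1},
    {"xyz": [0, 0, 0], "rotation": [0, 0, 0], "gripper": 1},
    {"xyz": [0, 0, 0.2], "rotation": [0, 0, 0], "gripper": 1},
    {"xyz": [0, 0, 0.3], "rotation": [0, 0, 0], "gripper": 1},
    {"xyz": [0, 0, 0.2], "rotation": [0, 0, 0], "gripper": 1},
    {"xyz": [0, 0, 0], "rotation": [0, 0, 0], "gripper": 1},
  ],
)

```text
time_s: 28.5
ee_pos: [513.1, -50.7, 139.9]
orientation: [-3.141, 0.0, 1.366]
wrist_force: [0.9, -1.2, -1.5]
width: 59.7
grasp_force: 30.0
```

Run:
```python
from meas import *
th=np.radians(-12); by=np.array([-np.sin(th),np.cos(th)]); c=np.array([495.7,-130.3])
plan(*(c+by*55.5),46,-12); st=env.get_state(); print(st['width'],st['grasp_force'])
s=shot('side'); cv2.imwrite('pics/s5.png',cv2.resize(s['img'][120:300,250:450,::-1],None,fx=3,fy=3)); wedges(s)
```

```text
p [513.1 -50.7 139.9] tilt [-2.436e+00 -1.983e+00  1.000e-03] toolY -11.7 rot share about tool z 0.006 (CCW deg -0.3) | shift AFTER rot /20: [-1.3  -0.02  4.69] | before rot: [-1.29 -0.03  4.69]
59.71094803322129 29.96079722452123
comp [310. 203.] 417 ztop 161.9 mean [507.9 -58.5 160.6] rect [506.8 -55.8] [66.4 34.2] 1.2
   poly [[540.0, -54.0], [513.0, -39.0], [475.0, -55.0], [474.0, -68.0], [533.0, -72.0]]
comp [344. 240.] 1097 ztop 67.4 mean [ 488.8 -150.2   65.7] rect [ 487.1 -149. ] [122.6  63.5] 76.7
   poly [[528.0, -96.0], [466.0, -101.0], [447.0, -189.0], [501.0, -215.0]]
```

View pics/s5.png

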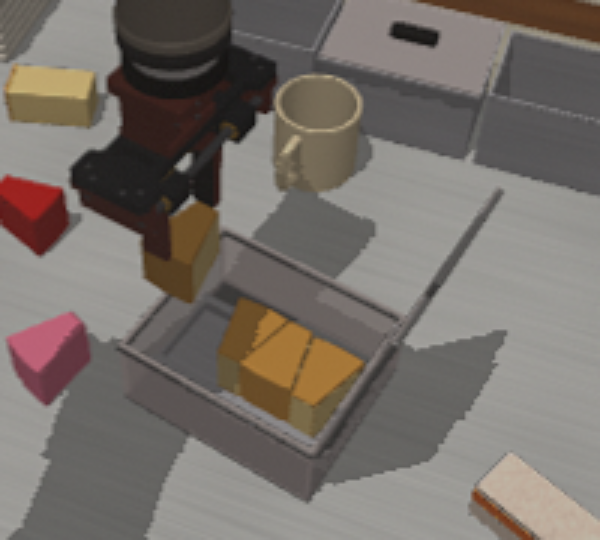

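The held wedge has its head to -x (crop 180,270), as it should for the fourth place. I'll lower it at box y ≈ 55.5.

carry_out(
  commands=[
    {"xyz": [-0.3, 0, 0], "rotation": [0, 0, 0], "gripper": 1},
    {"xyz": [-0.5, 0, 0], "rotation": [0, 0, 0], "gripper": 1},
    {"xyz": [-0.35, 0, 0.1], "rotation": [0, 0, 0], "gripper": 1},
    {"xyz": [-0.15, 0, 0.3], "rotation": [0, 0, 0], "gripper": 1},
    {"xyz": [0, 0, 0.5], "rotation": [0, 0, 0], "gripper": 1},
    {"xyz": [0, 0, 0.5], "rotation": [0, 0, 0], "gripper": 1},
    {"xyz": [0, 0, 0.4], "rotation": [0, 0, 0], "gripper": 1},
    {"xyz": [0, 0, 0.2], "rotation": [0, 0, 0], "gripper": 1},
  ],
)

```text
time_s: 29.55
ee_pos: [507.8, -76.1, 99.6]
orientation: [-3.141, 0.0, 1.366]
wrist_force: [-0.1, -0.4, -1.4]
width: 59.6
grasp_force: 30.0
```

carry_out(
  commands=[
    {"xyz": [0, 0, 0.3], "rotation": [0, 0, 0], "gripper": 1},
    {"xyz": [0, 0, 0.4], "rotation": [0, 0, 0], "gripper": 1},
    {"xyz": [0, 0, 0.4], "rotation": [0, 0, 0], "gripper": 1},
    {"xyz": [0, 0, 0.4], "rotation": [0, 0, 0], "gripper": 1},
    {"xyz": [0, 0, 0.3], "rotation": [0, 0, 0], "gripper": 1},
    {"xyz": [0, 0, 0.2], "rotation": [0, 0, 0], "gripper": 1},
    {"xyz": [0, 0, 0], "rotation": [0, 0, 0], "gripper": 1},
    {"xyz": [0, 0, 0], "rotation": [0, 0, 0], "gripper": 1},
  ],
)

```text
time_s: 30.55
ee_pos: [508.0, -76.4, 60.4]
orientation: [-3.141, 0.0, 1.366]
wrist_force: [-0.4, 1.1, -1.8]
width: 60.1
grasp_force: 30.0
```

Run:
```python
from meas import *
th=np.radians(-12); by=np.array([-np.sin(th),np.cos(th)]); c=np.array([495.7,-130.3])
plan(*(c+by*54.5),45,-12); st=env.get_state(); print(st['width'],st['wrist_force'],st['torque'])
s=shot('side'); wedges(s)
```

```text
p [508.  -76.4  60.4] tilt [-2.437 -1.983  0.   ] toolY -11.7 rot share about tool z 0.006 (CCW deg -0.3) | shift AFTER rot /20: [-0.04 -0.04  0.77] | before rot: [-0.04 -0.04  0.77]
60.06040561000233 [-0.37287095  1.14481694 -1.83387101] [0.18717427 0.08512105 0.00708974]
comp [338. 237.] 1439 ztop 80.6 mean [502.5 -85.1  81.5] rect [504.5 -82.1] [29.6 67.9] 89.4
   poly [[538.0, -78.0], [503.0, -67.0], [474.0, -82.0], [470.0, -97.0], [525.0, -97.0]]
```

carry_out(
  commands=[
    {"xyz": [-0.02, 0, 0.15], "rotation": [0, 0, 0], "gripper": 1},
    {"xyz": [0, 0, 0.2], "rotation": [0, 0, 0], "gripper": 1},
    {"xyz": [0, 0, 0.2], "rotation": [0, 0, 0], "gripper": 1},
    {"xyz": [0, 0, 0.12], "rotation": [0, 0, 0], "gripper": 1},
    {"xyz": [0, 0, 0.06], "rotation": [0, 0, 0], "gripper": 1},
    {"xyz": [0, 0, 0.04], "rotation": [0, 0, 0], "gripper": 1},
    {"xyz": [0, 0, 0], "rotation": [0, 0, 0], "gripper": 1},
    {"xyz": [0, 0, 0], "rotation": [0, 0, 0], "gripper": 1},
  ],
)

```text
time_s: 31.6
ee_pos: [508.0, -76.8, 44.9]
orientation: [-3.142, 0.0, 1.366]
wrist_force: [0.1, 2.1, -3.0]
width: 60.3
grasp_force: 30.0
```

Down with little side force. I'll lower 1 mm more, release and retreat.

carry_out(
  commands=[
    {"xyz": [0, 0, 0.04], "rotation": [0, 0, 0], "gripper": 1},
    {"xyz": [0, 0, 0], "rotation": [0, 0, 0], "gripper": -1},
    {"xyz": [0, 0, 0], "rotation": [0, 0, 0], "gripper": -1},
    {"xyz": [0, 0, 0], "rotation": [0, 0, 0], "gripper": -1},
    {"xyz": [0, 0, 0], "rotation": [0, 0, 0], "gripper": -1},
    {"xyz": [0, 0, -0.5], "rotation": [0, 0, 0], "gripper": -1},
    {"xyz": [0, 0, -1], "rotation": [0, 0, 0], "gripper": -1},
    {"xyz": [0, 0, -1], "rotation": [0, 0, 0], "gripper": -1},
  ],
)

```text
time_s: 32.6
ee_pos: [508.0, -76.8, 95.2]
orientation: [3.142, 0.0, 1.366]
wrist_force: [0.2, 1.0, -0.4]
width: 87.8
grasp_force: 0.0
```

carry_out(
  commands=[
    {"xyz": [0, 0, -1], "rotation": [0, 0, 0], "gripper": -1},
    {"xyz": [0, 0, -1], "rotation": [0, 0, 0], "gripper": -1},
    {"xyz": [0, 0, -1], "rotation": [0, 0, 0], "gripper": -1},
    {"xyz": [0, 0, -1], "rotation": [0, 0, 0], "gripper": -1},
    {"xyz": [0, 0, -1], "rotation": [0, 0, 0], "gripper": -1},
    {"xyz": [0, 0, -1], "rotation": [0, 0, 0], "gripper": -1},
    {"xyz": [0, 0, -1], "rotation": [0, 0, 0], "gripper": -1},
    {"xyz": [0, 0, -1], "rotation": [0, 0, 0], "gripper": -1},
  ],
)

```text
time_s: 33.6
ee_pos: [507.8, -77.0, 255.4]
orientation: [3.141, -0.0, 1.365]
wrist_force: [0.9, -0.3, 0.2]
width: 88.1
grasp_force: 0.0
```

Run:
```python
from meas import *
st=env.get_state(); print(st['time_s'],st['ee_pos'],st['width'],st['joint_positions'].round(2))
s=shot('side'); wedges(s); t=shot('top'); wedges(t)
a=cv2.resize(s['img'][130:300,270:430,::-1],None,fx=2.45,fy=2.45); b=cv2.resize(t['img'][130:300,270:430,::-1],None,fx=2.45,fy=2.45)
cv2.imwrite('pics/s6.png',np.clip(np.hstack([a,b]).astype(int)*1.3,0,255).astype(np.uint8))
th=np.radians(-12); bx=np.array([np.cos(th),np.sin(th)]); by=np.array([-np.sin(th),np.cos(th)]); c=np.array([495.7,-130.3])
for cam in (s,t):
    P=cloud(cam); d=P[...,:2]-c; X=d@bx; Y=d@by; Z=P[...,2]
    m=(abs(X)<75)&(Y<-85)&(Y>-260)&(Z>90)&(Z<300)
    q=np.c_[X[m],Y[m],Z[m]]; print(len(q))
    if len(q)>10:
        k=q[q[:,2]>np.percentile(q[:,2],97)]; print('top',k.mean(0).round(1), q.max(0).round(1)); f=np.polyfit(q[:,2],q[:,1],1); print('Y=%.3f*Z+%.1f'%tuple(f))
```

```text
33.6 [507.78941423 -76.96782317 255.38035437] 88.08482320897025 [-0.64  0.18  0.77  1.91 -0.14  1.1  -0.01]
comp [317. 161.] 160 ztop 58.6 mean [759.1  23.5  58. ] rect [758.4  22. ] [13.5 49.8] 80.6
   poly [[784.0, 25.0], [734.0, 28.0], [748.0, 17.0]]
comp [337. 237.] 1504 ztop 67.3 mean [ 491.6 -134.3   65.7] rect [ 491.2 -132.6] [155.6  63.6] 76.1
   poly [[483.0, -50.0], [447.0, -189.0], [501.0, -215.0], [536.0, -79.0]]
comp [362. 228.] 172 ztop 67.4 mean [ 484.9 -191.1   64.9] rect [ 482.1 -191.3] [29.3 59.6] 72.7
   poly [[506.0, -212.0], [511.0, -185.0], [457.0, -174.0], [455.0, -189.0]]
206
top [  -3.8 -143.4  283.2] [ 74.4 -97.1 283.5]
Y=-0.273*Z+-67.3
1746
top [   0.8 -144.2  280.7] [ 75.  -93.7 283.9]
Y=-0.254*Z+-71.8
```

View pics/s6.png

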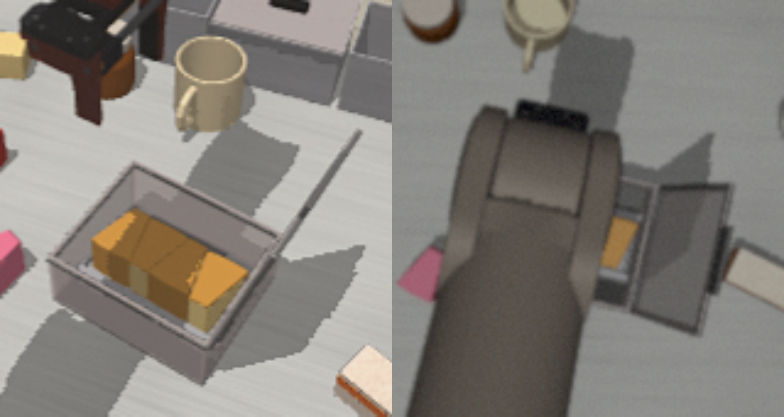

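All four stand level in the row: tops at 65-67 mm and row length about 156 mm. The lid's tab is at box (y -144, z 282). I'll go over the lid with closed fingers, come down behind it and push it toward the box.

carry_out(
  commands=[
    {"xyz": [-0.96, 0, -0.45], "rotation": [0, 0, 0], "gripper": 1},
    {"xyz": [-0.96, 0, -0.45], "rotation": [0, 0, 0], "gripper": 1},
    {"xyz": [-0.96, 0, -0.45], "rotation": [0, 0, 0], "gripper": 1},
    {"xyz": [-0.96, 0, -0.45], "rotation": [0, 0, 0], "gripper": 1},
    {"xyz": [-0.96, 0, -0.45], "rotation": [0, 0, 0], "gripper": 1},
    {"xyz": [-0.96, 0, -0.45], "rotation": [0, 0, 0], "gripper": 1},
    {"xyz": [-0.96, 0, -0.45], "rotation": [0, 0, 0], "gripper": 1},
    {"xyz": [-0.96, 0, -0.45], "rotation": [0, 0, 0], "gripper": 1},
  ],
)

```text
time_s: 34.7
ee_pos: [476.4, -228.4, 326.8]
orientation: [3.141, -0.0, 1.366]
wrist_force: [0.1, 0.3, 0.2]
width: 11.3
grasp_force: 0.0
```

carry_out(
  commands=[
    {"xyz": [-0.96, 0, 0], "rotation": [0, 0, 0], "gripper": 1},
    {"xyz": [-0.96, 0, 0], "rotation": [0, 0, 0], "gripper": 1},
    {"xyz": [-0.96, 0, 0], "rotation": [0, 0, 0], "gripper": 1},
    {"xyz": [-0.96, 0, 0], "rotation": [0, 0, 0], "gripper": 1},
    {"xyz": [0, 0, 0], "rotation": [0, 0, 0], "gripper": 1},
    {"xyz": [0, 0, 0], "rotation": [0, 0, 0], "gripper": 1},
    {"xyz": [0, 0, 0], "rotation": [0, 0, 0], "gripper": 1},
    {"xyz": [0, 0, 0], "rotation": [0, 0, 0], "gripper": 1},
  ],
)

```text
time_s: 35.7
ee_pos: [461.5, -301.6, 326.1]
orientation: [3.142, -0.0, 1.367]
wrist_force: [-0.4, -0.3, -0.7]
width: 0.6
grasp_force: 0.0
```

Run:
```python
from meas import *
th=np.radians(-12); by=np.array([-np.sin(th),np.cos(th)]); c=np.array([495.7,-130.3])
plan(*(c+by*-175),256,-12); st=env.get_state(); print(st['width'],st['joint_positions'].round(2))
```

```text
p [ 461.5 -301.6  326.1] tilt [-2.435 -1.984 -0.   ] toolY -11.7 rot share about tool z 0.008 (CCW deg -0.3) | shift AFTER rot /20: [-0.02 -0.11  3.51] | before rot: [-0.02 -0.11  3.51]
0.5535687809356746 [-0.28  0.23  0.91  1.73 -0.19  1.27  0.47]
```

carry_out(
  commands=[
    {"xyz": [0, -0.1, 0.6], "rotation": [0, 0, 0], "gripper": 1},
    {"xyz": [0, 0, 0.8], "rotation": [0, 0, 0], "gripper": 1},
    {"xyz": [0, 0, 0.8], "rotation": [0, 0, 0], "gripper": 1},
    {"xyz": [0, 0, 0.8], "rotation": [0, 0, 0], "gripper": 1},
    {"xyz": [0, 0, 0.5], "rotation": [0, 0, 0], "gripper": 1},
    {"xyz": [0, 0, 0], "rotation": [0, 0, 0], "gripper": 1},
    {"xyz": [0.3, 0, 0], "rotation": [0, 0, 0], "gripper": 1},
    {"xyz": [0.4, 0, 0], "rotation": [0, 0, 0], "gripper": 1},
  ],
)

```text
time_s: 36.7
ee_pos: [462.5, -287.9, 256.7]
orientation: [3.141, 0.0, 1.366]
wrist_force: [-0.0, 0.3, -0.1]
width: 0.6
grasp_force: 0.0
```

carry_out(
  commands=[
    {"xyz": [0.4, 0, 0], "rotation": [0, 0, 0], "gripper": 1},
    {"xyz": [0.4, 0, 0], "rotation": [0, 0, 0], "gripper": 1},
    {"xyz": [0.4, 0, 0], "rotation": [0, 0, 0], "gripper": 1},
    {"xyz": [0.4, 0, 0], "rotation": [0, 0, 0], "gripper": 1},
    {"xyz": [0.4, 0, 0], "rotation": [0, 0, 0], "gripper": 1},
    {"xyz": [0.4, 0, 0], "rotation": [0, 0, 0], "gripper": 1},
    {"xyz": [0.4, 0, 0], "rotation": [0, 0, 0], "gripper": 1},
    {"xyz": [0.4, 0, 0], "rotation": [0, 0, 0], "gripper": 1},
  ],
)

```text
time_s: 37.7
ee_pos: [475.2, -224.9, 256.1]
orientation: [-3.142, -0.0, 1.366]
wrist_force: [0.1, -0.8, -0.3]
width: 0.5
grasp_force: 0.2
```

carry_out(
  commands=[
    {"xyz": [0.4, 0, 0], "rotation": [0, 0, 0], "gripper": 1},
    {"xyz": [0.4, 0, 0], "rotation": [0, 0, 0], "gripper": 1},
    {"xyz": [0.4, 0, 0], "rotation": [0, 0, 0], "gripper": 1},
    {"xyz": [0.4, 0, 0], "rotation": [0, 0, 0], "gripper": 1},
    {"xyz": [0.4, 0, 0], "rotation": [0, 0, 0], "gripper": 1},
    {"xyz": [0.4, 0, 0], "rotation": [0, 0, 0], "gripper": 1},
    {"xyz": [0.4, 0, 0], "rotation": [0, 0, 0], "gripper": 1},
    {"xyz": [0.4, 0, 0], "rotation": [0, 0, 0], "gripper": 1},
  ],
)

```text
time_s: 38.7
ee_pos: [488.2, -162.2, 256.1]
orientation: [-3.142, -0.0, 1.366]
wrist_force: [0.3, 0.8, -0.1]
width: 0.5
grasp_force: 0.0
```

```bash
cat > lid.py <<'E'
from meas import *
s=shot('side'); P=cloud(s)
th=np.radians(-12); bx=np.array([np.cos(th),np.sin(th)]); by=np.array([-np.sin(th),np.cos(th)]); c=np.array([495.7,-130.3])
st=env.get_state(); p=st['ee_pos']; print('tcp box',bx@(p[:2]-c),by@(p[:2]-c),p[2],st['wrist_force'].round(1))
d=P[...,:2]-c; X=d@bx;Y=d@by;Z=P[...,2]
m=(abs(X)<82)&(Y>-110)&(Y<130)&(Z>85)&(Z<300); 
q=np.c_[X[m],Y[m],Z[m]]
for y in range(-100,130,20):
    k=q[(q[:,1]>=y)&(q[:,1]<y+20)]; print(y,len(k),np.percentile(k[:,2],[5,50,95]).round(0) if len(k) else '')
E
python3 lid.py
```

```text
tcp box -0.5764154179960356 -31.637331487564197 256.06319069602375 [ 1.1  0.9 -0.4]
-100 618 [ 87. 102. 119.]
-80 870 [123. 147. 170.]
-60 998 [174. 198. 223.]
-40 885 [223. 242. 272.]
-20 16 [269. 274. 276.]
0 0 
20 0 
40 0 
60 0 
80 0 
100 0 
120 0
```

The lid is about 22° past upright; I'll push a little farther.

carry_out(
  commands=[
    {"xyz": [0.3, 0, 0], "rotation": [0, 0, 0], "gripper": 1},
    {"xyz": [0.3, 0, 0], "rotation": [0, 0, 0], "gripper": 1},
    {"xyz": [0.3, 0, 0], "rotation": [0, 0, 0], "gripper": 1},
    {"xyz": [0.3, 0, 0], "rotation": [0, 0, 0], "gripper": 1},
    {"xyz": [0.3, 0, 0], "rotation": [0, 0, 0], "gripper": 1},
    {"xyz": [0.3, 0, 0], "rotation": [0, 0, 0], "gripper": 1},
    {"xyz": [0.2, 0, -0.2], "rotation": [0, 0, 0], "gripper": 1},
    {"xyz": [0, 0, -0.6], "rotation": [0, 0, 0], "gripper": 1},
  ],
)

```text
time_s: 39.75
ee_pos: [496.0, -123.3, 272.4]
orientation: [-3.141, 0.0, 1.367]
wrist_force: [-0.1, 0.3, 0.1]
width: 0.2
grasp_force: 0.0
```

carry_out(
  commands=[
    {"xyz": [0, 0, -0.9], "rotation": [0, 0, 0], "gripper": 1},
    {"xyz": [0, 0, -0.9], "rotation": [0, 0, 0], "gripper": 1},
    {"xyz": [0, 0, -0.5], "rotation": [0, 0, 0], "gripper": 1},
    {"xyz": [0, 0, 0], "rotation": [0, 0, 0], "gripper": 1},
    {"xyz": [0, 0, 0], "rotation": [0, 0, 0], "gripper": 1},
    {"xyz": [0, 0, 0], "rotation": [0, 0, 0], "gripper": 1},
    {"xyz": [0, 0, 0], "rotation": [0, 0, 0], "gripper": 1},
    {"xyz": [0, 0, 0], "rotation": [0, 0, 0], "gripper": 1},
  ],
)

```text
time_s: 40.75
ee_pos: [496.2, -123.6, 318.0]
orientation: [-3.141, 0.0, 1.366]
wrist_force: [0.3, 0.5, -0.3]
width: 0.3
grasp_force: 0.0
```

```bash
python3 lid.py
```

```text
tcp box -0.9053194714898668 6.609474198958444 318.0143331287732 [ 1.  -0.3  0.5]
-100 615 [ 87. 101. 118.]
-80 853 [122. 146. 167.]
-60 959 [172. 195. 217.]
-40 1000 [221. 243. 267.]
-20 75 [270. 274. 276.]
0 0 
20 0 
40 0 
60 0 
80 0 
100 0 
120 0
```

Run:
```python
from h import *
s=dict(np.load('side.npz')); t=shot('top')
a=cv2.resize(s['img'][60:300,250:430,::-1],None,fx=2.15,fy=2.15); b=cv2.resize(t['img'][60:300,270:450,::-1],None,fx=2.15,fy=2.15)
cv2.imwrite('pics/s7.png',np.clip(np.hstack([a,b]).astype(int)*1.3,0,255).astype(np.uint8))
```

```text
(no output)
```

View pics/s7.png

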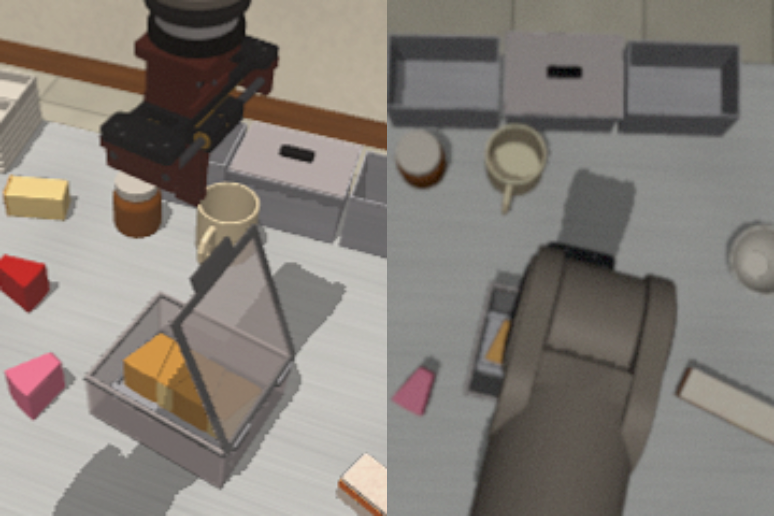

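The picture shows the lid standing, leaning over the box with its tab at side crop (210,265), and the fingers are now clear above it. I'll get the lid angle by casting the tab's ray onto the box's mid-plane.

```bash
cat > tab.py <<'E'
from h import *
s=shot('side')
th=np.radians(-12); bx=np.array([np.cos(th),np.sin(th)]); by=np.array([-np.sin(th),np.cos(th)]); c=np.array([495.7,-130.3])
A=att(s); K=np.asarray(s['camera_matrix'],float); D=np.asarray(s['distortion'],float)
hsv=cv2.cvtColor(np.asarray(s['img']),cv2.COLOR_RGB2HSV)[...,2].astype(int)
for dev in range(-20,95,4):
    t=np.radians(dev); a=[]
    for x in(-20,0,20):
        for r in(190,196):
            w=c+bx*x+by*(-93+r*np.sin(t)); a.append([w[0],w[1],80+r*np.cos(t)])
    q=(np.array(a)-s['origin'])@A; uv=cv2.projectPoints(q,np.zeros(3),np.zeros(3),K,D)[0][:,0].round().astype(int)
    print(dev,[int(hsv[v,u]) for u,v in uv],uv[2],'dz',np.round([s['range_z'][v,u]-k[2] for (u,v),k in zip(uv,q)]).astype(int))
st=env.get_state(); print(st['time_s'],st['ee_pos'])
E
python3 tab.py
```

```text
-20 [150, 151, 147, 151, 150, 149] [408 212] dz [325 333 325 339 334 342]
-16 [150, 150, 152, 135, 136, 134] [403 208] dz [330 341 335 348 342 348]
-12 [99, 97, 100, 98, 97, 97] [397 204] dz [339 348 346 353 347 359]
-8 [97, 99, 100, 97, 99, 98] [391 201] dz [349 356 342 358 354 365]
-4 [73, 92, 97, 98, 99, 96] [385 197] dz [348 360 353 364 362 370]
0 [109, 104, 97, 95, 95, 95] [380 194] dz [133 139 358 370 362 377]
4 [123, 123, 80, 66, 123, 149] [374 192] dz [104 108 109 109 362 380]
8 [124, 122, 122, 123, 49, 49] [368 190] dz [79 81 81 83 76 83]
12 [122, 123, 123, 124, 124, 124] [362 188] dz [56 60 58 58 54 59]
16 [124, 124, 125, 109, 107, 111] [357 187] dz [28 34 31 30 33 29]
20 [53, 53, 53, 53, 52, 51] [352 185] dz [3 3 3 3 1 4]
24 [52, 55, 53, 56, 54, 54] [347 185] dz [-18 -20 -18 -19 -20 -18]
28 [153, 153, 93, 152, 69, 123] [342 184] dz [331 340 -36 343 -37 318]
32 [150, 149, 151, 150, 114, 131] [337 184] dz [319 330 333 336 264 269]
36 [148, 148, 150, 151, 148, 148] [333 185] dz [311 320 318 327 322 326]
40 [150, 148, 152, 149, 149, 150] [329 185] dz [303 311 303 313 310 318]

[... 291 characters left out ...]

60 [148, 150, 150, 149, 148, 148] [314 192] dz [227 235 236 237 238 243]
64 [152, 148, 151, 152, 150, 150] [312 195] dz [211 220 217 219 218 225]
68 [152, 152, 149, 152, 151, 151] [310 197] dz [199 201 204 204 202 207]
72 [151, 151, 151, 148, 152, 152] [309 200] dz [177 185 182 185 180 185]
76 [152, 152, 151, 151, 150, 151] [308 202] dz [163 164 166 165 170 165]
80 [148, 149, 150, 150, 148, 148] [307 205] dz [146 145 150 148 149 146]
84 [153, 152, 150, 151, 151, 151] [307 208] dz [126 127 124 127 125 131]
88 [152, 153, 151, 154, 150, 151] [307 211] dz [109 110 111 112 110 112]
92 [139, 151, 131, 152, 146, 152] [307 214] dz [-9 91 -8 93 -6 95]
40.9 [ 496.25049996 -123.64902864  318.09277904]
```

The lid is still about 21° past upright, just short of falling: the closed fingertips slid over the tab's end. I'll go back behind it and push lower down.

carry_out(
  commands=[
    {"xyz": [-0.9, 0, 0], "rotation": [0, 0, 0], "gripper": 1},
    {"xyz": [-0.9, 0, 0], "rotation": [0, 0, 0], "gripper": 1},
    {"xyz": [-0.9, 0, 0], "rotation": [0, 0, 0], "gripper": 1},
    {"xyz": [-0.9, 0, 0], "rotation": [0, 0, 0], "gripper": 1},
    {"xyz": [-0.9, 0, 0], "rotation": [0, 0, 0], "gripper": 1},
    {"xyz": [-0.9, 0, 0], "rotation": [0, 0, 0], "gripper": 1},
    {"xyz": [-0.3, 0, 0.3], "rotation": [0, 0, 0], "gripper": 1},
    {"xyz": [0, 0, 0.7], "rotation": [0, 0, 0], "gripper": 1},
  ],
)

```text
time_s: 41.9
ee_pos: [473.3, -235.3, 297.7]
orientation: [3.141, -0.0, 1.366]
wrist_force: [-0.5, 0.7, -0.5]
width: 0.3
grasp_force: 0.0
```

carry_out(
  commands=[
    {"xyz": [0, 0, 0.8], "rotation": [0, 0, 0], "gripper": 1},
    {"xyz": [0, 0, 0.8], "rotation": [0, 0, 0], "gripper": 1},
    {"xyz": [0, 0, 0.8], "rotation": [0, 0, 0], "gripper": 1},
    {"xyz": [0, 0, 0.8], "rotation": [0, 0, 0], "gripper": 1},
    {"xyz": [0, 0, 0.7], "rotation": [0, 0, 0], "gripper": 1},
    {"xyz": [0, 0, 0.3], "rotation": [0, 0, 0], "gripper": 1},
    {"xyz": [0, 0, 0], "rotation": [0, 0, 0], "gripper": 1},
    {"xyz": [0.3, 0, 0], "rotation": [0, 0, 0], "gripper": 1},
  ],
)

```text
time_s: 42.9
ee_pos: [474.5, -229.8, 214.6]
orientation: [3.141, 0.0, 1.365]
wrist_force: [0.3, 0.2, -0.0]
width: 0.6
grasp_force: 0.0
```

carry_out(
  commands=[
    {"xyz": [0.5, 0, 0], "rotation": [0, 0, 0], "gripper": 1},
    {"xyz": [0.5, 0, 0], "rotation": [0, 0, 0], "gripper": 1},
    {"xyz": [0.5, 0, 0], "rotation": [0, 0, 0], "gripper": 1},
    {"xyz": [0.5, 0, 0], "rotation": [0, 0, 0], "gripper": 1},
    {"xyz": [0.5, 0, 0], "rotation": [0, 0, 0], "gripper": 1},
    {"xyz": [0.5, 0, 0], "rotation": [0, 0, 0], "gripper": 1},
    {"xyz": [0.5, 0, 0], "rotation": [0, 0, 0], "gripper": 1},
    {"xyz": [0.5, 0, 0], "rotation": [0, 0, 0], "gripper": 1},
  ],
)

```text
time_s: 43.9
ee_pos: [490.7, -150.4, 214.2]
orientation: [3.142, -0.0, 1.366]
wrist_force: [-0.6, -0.2, -0.5]
width: 0.2
grasp_force: 0.0
```

```bash
python3 lid.py
```

```text
tcp box -0.6303999882650866 -19.204799499225164 214.01536477941423 [ 1.4  2.  -0.1]
-100 531 [ 86.  96. 109.]
-80 717 [111. 127. 143.]
-60 786 [146. 162. 178.]
-40 949 [181. 200. 265.]
-20 475 [214. 226. 247.]
0 22 [244. 247. 255.]
20 0 
40 0 
60 0 
80 0 
100 0 
120 0
```

carry_out(
  commands=[
    {"xyz": [0.5, 0, 0], "rotation": [0, 0, 0], "gripper": 1},
    {"xyz": [0.5, 0, 0], "rotation": [0, 0, 0], "gripper": 1},
    {"xyz": [0.5, 0, 0], "rotation": [0, 0, 0], "gripper": 1},
    {"xyz": [0.5, 0, 0], "rotation": [0, 0, 0], "gripper": 1},
    {"xyz": [0, 0, 0], "rotation": [0, 0, 0], "gripper": 1},
    {"xyz": [0, 0, -0.5], "rotation": [0, 0, 0], "gripper": 1},
    {"xyz": [0, 0, -0.9], "rotation": [0, 0, 0], "gripper": 1},
    {"xyz": [0, 0, -0.9], "rotation": [0, 0, 0], "gripper": 1},
  ],
)

```text
time_s: 44.95
ee_pos: [498.6, -112.7, 261.3]
orientation: [3.141, 0.0, 1.365]
wrist_force: [-0.0, 0.2, -0.4]
width: 0.7
grasp_force: 0.0
```

carry_out(
  commands=[
    {"xyz": [0, 0, -0.9], "rotation": [0, 0, 0], "gripper": 1},
    {"xyz": [0, 0, -0.5], "rotation": [0, 0, 0], "gripper": 1},
    {"xyz": [0, 0, 0], "rotation": [0, 0, 0], "gripper": 1},
    {"xyz": [0, 0, 0], "rotation": [0, 0, 0], "gripper": 1},
    {"xyz": [0, 0, 0], "rotation": [0, 0, 0], "gripper": 1},
    {"xyz": [0, 0, 0], "rotation": [0, 0, 0], "gripper": 1},
    {"xyz": [0, 0, 0], "rotation": [0, 0, 0], "gripper": 1},
    {"xyz": [0, 0, 0], "rotation": [0, 0, 0], "gripper": 1},
  ],
)

```text
time_s: 45.95
ee_pos: [498.7, -111.9, 288.1]
orientation: [-3.141, 0.0, 1.366]
wrist_force: [0.3, 0.6, -0.5]
width: 0.2
grasp_force: 0.0
```

```bash
python3 lid.py
```

```text
tcp box -0.9193056752300633 18.60194286283152 288.1082132687994 [-0.4  0.3 -0.4]
-100 304 [85. 87. 89.]
-80 303 [85. 86. 88.]
-60 286 [85. 86. 88.]
-40 285 [85. 86. 88.]
-20 282 [85. 86. 88.]
0 270 [85. 86. 88.]
20 280 [85. 86. 88.]
40 254 [85. 86. 88.]
60 242 [85. 86. 88.]
80 303 [85. 87. 90.]
100 117 [85. 87. 89.]
120 0
```

The lid lies flat at about 85 mm along its whole length, which matches 80 mm plus the 4 mm plate. The arm is clear, so I'm handing in.

```bash
python3 -c "
from plant import env; print(env.finish_job())"
```

```text
the job is handed in; nothing more can be done
None
```

The two loose wedges now complete the head-to-tail row in the tray, the lid measured shut, and I handed the job in at about 46 s of the 67 s allowed; no verdict came back, and I didn't re-measure the wedges after closing the lid.

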